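# Unload the tray sealer into a caddy on its folding stand

## Task

First swing both prop legs of the small wooden stand right out to their stops, then set the grey caddy down on it, centred and square on rail and legs. Move every sealed tub from the sealer's catch tray into the caddy, each resting down on the caddy's floor. Once all are in, switch the sealer off by turning its heat wheel clockwise until the white pointer on the far rim stands at the black mark; leave the other things on the worktop where they are.

Things in the scene. Friction and masses are not known exactly. Their poses are not given: they have to be found in the camera images.
- stand: folding wooden stand, fixed to the worktop: a rail with two gate legs on its +x side, all 55 mm high. Origin: on the worktop below the middle of the caddy's place, where the caddy's underside rests at 55 mm; x points the way the legs swing out, y left along the rail. The rail fills x -95 to -50 mm, y -85 to 85 mm, plus two cheeks x -50 to 4 mm at |y| 44 to 85 mm with a notch between them, open from above.
- hinge_left (a point): upright hinge of the left leg, 27 mm up, at x 14, y 72 mm of the stand. The leg is a bar 18 mm thick (centred on the hinge), 66 mm long from the hinge, top at 55 mm, underside 6 mm clear of the worktop. Axes as the stand.
- hinge_right (a point): upright hinge of the right leg, 27 mm up, at x 14, y -72 mm of the stand; a leg of the same size. Axes as the stand.
- leg_left (a joint): left prop leg (hinge at +y of the stand). 0 = folded: lying along the rail across the notch, its free end pointing to -y and ending 6 mm short of the middle; grows as it is swung out; 1.57 = against its stop, pointing to +x of the stand. Stiff hinge (about 0.12 N m): it stays where it is left. Pushed out with a finger put down in the notch behind it.
- leg_right (a joint): right prop leg (hinge at -y of the stand), the mirror image: 0 = folded with its free end pointing to +y, 1.57 = against its stop, pointing to +x of the stand.
- caddy: loose grey plastic caddy (about 0.35 kg), an open tray 212 mm (x) by 156 mm (y), rim 40 mm high, walls and floor about 5 mm. A carrying plate 10 mm thick stands across its middle (in its y-z plane, x = 0), 40 mm high at its ends, making two compartments 96 mm (x) by 146 mm (y). Origin: centre of the underside, z up. Either way round is the same.
- caddy_handle (a point): middle of the raised part of the carrying plate, 57 mm above the caddy's underside; this part is 10 mm thick (caddy x), 70 mm wide (caddy y) and rises from rim height (40 mm) to 72 mm
- sealer: fixed tray sealer: origin on the worktop below the middle of its steel catch tray, 205 mm (x) by 215 mm (y), floor 5 mm thick, walls 5 mm thick and 30 mm high. The white machine, 160 mm tall, begins 215 mm to the -y side of the origin. A control plinth 25 mm high carries the wheel at x -168, y -110 mm.
- wheel (a joint): heat wheel of the sealer on an upright axis: a disc of 84 mm diameter, 18 mm thick, lying on the plinth, with a round grip knob on top; 0 = its white pointer, on the far (+x) rim, stands at the fixed mark (off); it grows anticlockwise from above. Starts 0.7 to 1.3 rad anticlockwise of off; turns freely past the mark, no stop there; light friction (0.04 N m), stays where it is left
- wheel_knob (a point): on the wheel's axis, middle of its round black grip knob: 42 mm diameter, 32 mm tall (16 mm up and down from this point), standing on the disc
- wheel_pointer (a point): outer end of the white pointer on the rim of the disc, 43 mm from the axis
- wheel_mark (a point): the fixed mark, a black peg 8 by 7 mm, 20 mm tall, on the plinth just outside the rim, on the far (+x) side of the wheel, 56 mm from the axis
- tub1_c (a point): centre of tub 1, a loose sealed food tub: white plastic box with a foil lid, 60 mm (x) by 46 mm (y) by 60 mm (z), about 0.12 kg; all tubs are alike, 3 or 4 of them are present, in the catch tray at the start (z up, standing on its floor)
- tub2_c (a point): centre of tub 2, a loose sealed food tub: white plastic box with a foil lid, 60 mm (x) by 46 mm (y) by 60 mm (z), about 0.12 kg; all tubs are alike, 3 or 4 of them are present, in the catch tray at the start (z up, standing on its floor)
- tub3_c (a point): centre of tub 3, a loose sealed food tub: white plastic box with a foil lid, 60 mm (x) by 46 mm (y) by 60 mm (z), about 0.12 kg; all tubs are alike, 3 or 4 of them are present, in the catch tray at the start (z up, standing on its floor)
- tub4_c (a point): centre of tub 4, a loose sealed food tub: white plastic box with a foil lid, 60 mm (x) by 46 mm (y) by 60 mm (z), about 0.12 kg; all tubs are alike, 3 or 4 of them are present, in the catch tray at the start (z up, standing on its floor)
- spice: spice jar, 44 mm diameter, 85 mm tall; bystander, leave alone; origin at the middle of its underside
- mug: mug, 80 mm diameter, 90 mm tall; bystander, leave alone; origin at the middle of its underside
- salt: wooden salt shaker, 42 mm diameter, 65 mm tall; bystander, leave alone; origin at the middle of its underside
- bowl: white bowl, 130 mm diameter, 55 mm tall; bystander, leave alone; origin at the middle of its underside
- oil: oil bottle, 60 mm diameter, 200 mm tall; bystander, leave alone; origin at the middle of its underside
- soap: soap bottle, 60 mm diameter, 170 mm tall; bystander, leave alone; origin at the middle of its underside
- sponge: sponge block, 110 by 70 by 30 mm; bystander, leave alone; origin at the middle of its underside
- spoon: wooden spoon lying on the worktop; bystander, leave alone; origin at its middle, long axis x
Not all that is in view belongs to the job. What is shaped like the part that bears tub2_c but green is not meant.

How it is judged:
By the outcome, as a careful person would: the job done as asked, in the order asked, and still so for the second after the job is handed in, with the robot touching nothing.
Of tub1, tub2, tub3, tub4 only 3 to 4 are there at a start; the rules pass over those that are not, and their reading is None.
At some moment in a run one of tub1, tub2, tub3, tub4 may be knocked a few centimetres aside while the robot is not near it.
Once in a run the grip may slacken for a moment while it holds something.
It also fails if it takes over 210 s, if anything falls off the work surface, if the arm or the gripper's body presses on something with over 40 N, if the wrist force passes 120 N, or if a joint passes its speed limit or range.

## Robot

A 6-joint arm with a two-finger parallel gripper is mounted at the origin on the work surface. World frame = base frame: x ahead of the robot, y to its left, z up, the work surface at z = 0. Lengths are in m, angles in rad, forces in N, time in s.
With the tool pointing down it reaches from about 0.325 to 0.9 m from the base axis. Payload 3.5 kg.
Tool frame: the origin (TCP) lies midway between the tips of the shut fingers; the grasp point (between the pads) lies 19 mm behind it; z points along the fingers, y is the line along which they close (so a half turn about z gives the same grasp; the last joint's range is limited). The gripper opens to 85 mm and grips with 20 to 120 N. Pads are 22 mm wide; open, the fingers measure 114 mm over their backs; the gripper's body (76 mm by 85 mm) begins 54 mm behind the grasp point. The pads swing forward as they close: fully open they stand 13 mm farther back than shut.
Start: joints at [1.152, 0.276, -0.026, 1.268, 0, 1.467], TCP at [0.194, 0.594, 0.231] pointing down, gripper open.
Joint ranges: [-3.12, 3.12], [-0.85, 1.88], [-1.08, 1.24], [-1.95, 2.15], [-1.57, 1.53], [-3.14, 3.14]. Speed limits (rad/s): [2.57, 2.57, 3.14, 3.14, 3.14, 3.14].

## Interface

Orientations are given as a unit quaternion [x, y, z, w].
In Python, from bench import manip gives the robot as it stands. The module is installed in compiled form; this text tells all that it offers.
- The arm moves only by the tool carry_out, never from a script. Its argument "series" is a list of rows, each a list of 3 entries, a list of its own where there are three numbers: the opening in per cent of the stroke, from 0 (shut) to 100 (fully open), then the shift along the tool's x, y, z in units of 25 mm (1.0 is 25 mm), then the turn, a rotation vector about the tool's x, y, z in units of 8 degrees (1.0 is 8 degrees). A call has 1 to 10 rows; each row is the pose to reach, as a shift and turn from the pose commanded when the call began, along the tool's axes at that moment; what a row does not reach only later rows make up. A row lasts 1/8 s, in which the tool goes at most 62.5 mm and 10.7 degrees, less where a joint would pass 70% of its speed; a pose out of reach is approached as far as the arm can. A call with a gripper value outside its range is refused whole. The fingers move at their own pace and stop on an object; "newtons" is the grip in N (left out, the last holds). Time passes only in rows, so rows that repeat a pose let the fingers close. It gives the time, the measured TCP pose, the force, the opening and the grip force at its end, in the units of the state.
- manip.get_obs(): the state, without advancing time (a new reading comes with each control period).
- manip.camera(name): name is "side" or "top" or "wrist"; returns the picture (384x512x3 uint8, red, green, blue); there is no depth.
- manip.camera_model(name): a dict with "fovy" (degrees; the focal length in pixels is half the picture's height over the tangent of half this angle, whatever the lens; pixels are square), "cx", "cy" (the principal point, pixels), "T" (4x4, takes a point from camera to world coordinates). Camera axes: x right, y down, z forward; pixel columns grow to the right and rows downward; lengths in m; the calibration is good to about 2 mm. The wrist camera is an equidistant fisheye: a pixel r from the principal point sees the ray r / f radians off the axis. A picture is of the moment at which its call begins: read the wrist's pose just before it. camera_model takes no time and is no camera call; for the wrist camera it gives the pose at the moment of the call.
- manip.close_job(): hands the job in; it is judged then, once.
The state is a dict: "t": time; "joint_pos": joint angles; "joint_velocities": joint speeds; "joint_efforts": joint torques, N m; "ee_pos": TCP position; "tcp_rot": TCP orientation; "wrist_force": force on the tool from outside, world axes, zero at the start; "wrist_torque": the same for the moment, N m; "grip_width": finger opening in m; "grip_force": force on a finger pad.
Only numpy, scipy, OpenCV 4.12 (cv2) and the standard library are available. Lean on these libraries where they do the work, as an engineer would, in place of code of your own. Each camera call takes 0.05 s, during which the arm holds its last target. There are 200 camera calls.

## Working session

There is one attempt and no reset: what is moved stays moved. The work goes in short steps, Python scripts to look and compute and a tool call to move; the robot and the scene stay as the last step left them, time stands still between calls to the robot, and variables do not carry over. Pictures are saved under pics/ and viewed, at most 14 in all, crops included, and the job is handed in when it is done.

Besides the shell and the picture viewer there is one more tool, called after "Request:" as name(argument=value, ...), one argument or row to a line, values as JSON. carry_out: Moves the arm, as the interface text tells. Its arguments: {"type":"object","properties":{"series":{"type":"array","items":{"type":"array"}},"newtons":{"type":"number"}},"required":["series"]}

```bash
mkdir -p pics; ls
cat > h.py <<'E'
import numpy as np, cv2
from bench import manip
from scipy.spatial.transform import Rotation as R
def model(n):
    m=manip.camera_model(n); f=192/np.tan(np.radians(m["fovy"])/2); return m,f
def ray(n,u,v,m=None):
    m0,f=model(n); m=m or m0
    x,y=(u-m["cx"])/f,(v-m["cy"])/f
    if n=="wrist":
        r=np.hypot(x,y); s=np.sin(r)/r if r>1e-9 else 1; d=np.array([x*s,y*s,np.cos(r)])
    else: d=np.array([x,y,1.])
    T=np.array(m["T"]); return T[:3,3],T[:3,:3]@d
def onz(n,u,v,z,m=None):
    o,d=ray(n,u,v,m); return (o+d*(z-o[2])/d[2])[:2]
def proj(n,p,m=None):
    m0,f=model(n); m=m or m0
    T=np.array(m["T"]); q=T[:3,:3].T@(np.array(p)-T[:3,3])
    if n=="wrist":
        t=np.arctan2(np.hypot(q[0],q[1]),q[2]); k=f*t/np.hypot(q[0],q[1])
        return np.array([m["cx"]+q[0]*k,m["cy"]+q[1]*k])
    return np.array([m["cx"]+f*q[0]/q[2],m["cy"]+f*q[1]/q[2]])
def snap(n,fn,crop=None,scale=1):
    im=cv2.cvtColor(manip.camera(n),cv2.COLOR_RGB2BGR); cv2.imwrite("pics/raw_"+fn,im)
    o=im
    if crop: x0,y0,x1,y1=crop; o=im[y0:y1,x0:x1]
    if scale!=1: o=cv2.resize(o,None,fx=scale,fy=scale,interpolation=cv2.INTER_CUBIC)
    cv2.imwrite("pics/"+fn,o); return im
def move(p,yaw=None):
    """rows units needed to bring the TCP (commanded ~ measured) to p, tool down; yaw = angle of tool y in world"""
    o=manip.get_obs(); Rm=R.from_quat(o["tcp_rot"]).as_matrix()
    print("shift",np.round(Rm.T@(np.array(p)-o["ee_pos"])/0.025,3))
    if yaw is not None:
        y=np.array([np.cos(yaw),np.sin(yaw),0]); z=np.array([0,0,-1.])
        best=min([R.from_matrix(Rm.T@np.column_stack([np.cross(s*y,z),s*y,z])).as_rotvec() for s in(1,-1)],key=np.linalg.norm)
        print("turn",np.round(np.degrees(best)/8,3))
def st():
    o=manip.get_obs(); Rm=R.from_quat(o["tcp_rot"]).as_matrix()
    print("t %.2f"%o["t"],np.round(o["ee_pos"],4),"F",np.round(o["wrist_force"],1),"w %.4f g %.1f"%(o["grip_width"],o["grip_force"]),"q",np.round(o["joint_pos"],2)); print("tool axes (cols)\n",np.round(Rm,3))
E
python3 - <<'E'
from h import *
st()
for n in("top","side","wrist"):
    m,f=model(n); print(n,f,np.round(m["T"],3).tolist())
a=snap("top","top0.png",None,1.5);snap("side","side0.png",None,1.5)
E
```

```text
pics
t 0.00 [0.1938 0.5934 0.2301] F [0.5 0.2 0.2] w 0.0852 g 0.0 q [ 1.15  0.28 -0.03  1.27  0.    1.47]
tool axes (cols)
 [[-0.951  0.311 -0.001]
 [ 0.311  0.951 -0.002]
 [ 0.    -0.002 -1.   ]]
top 427.59222230446505 [[0.0, -0.996, 0.094, 0.391], [-1.0, -0.003, -0.026, 0.09], [0.026, -0.094, -0.995, 1.459], [0.0, 0.0, 0.0, 1.0]]
side 377.14354937809844 [[0.893, -0.324, 0.312, 0.131], [-0.449, -0.673, 0.588, -0.668], [0.02, -0.665, -0.746, 1.02], [0.0, 0.0, 0.0, 1.0]]
wrist 297.3186396354542 [[0.31, 0.912, 0.269, 0.125], [0.951, -0.297, -0.091, 0.616], [-0.004, 0.284, -0.959, 0.373], [0.0, 0.0, 0.0, 1.0]]
```

View pics/top0.png

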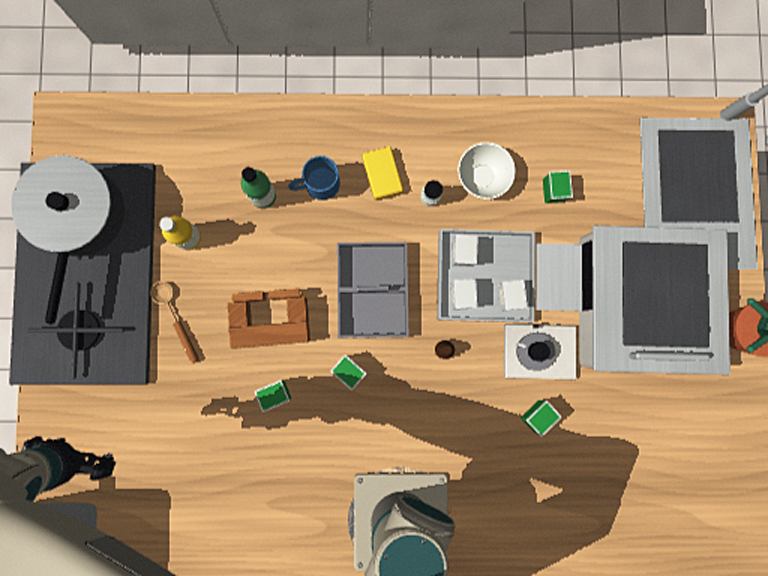

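View pics/side0.png

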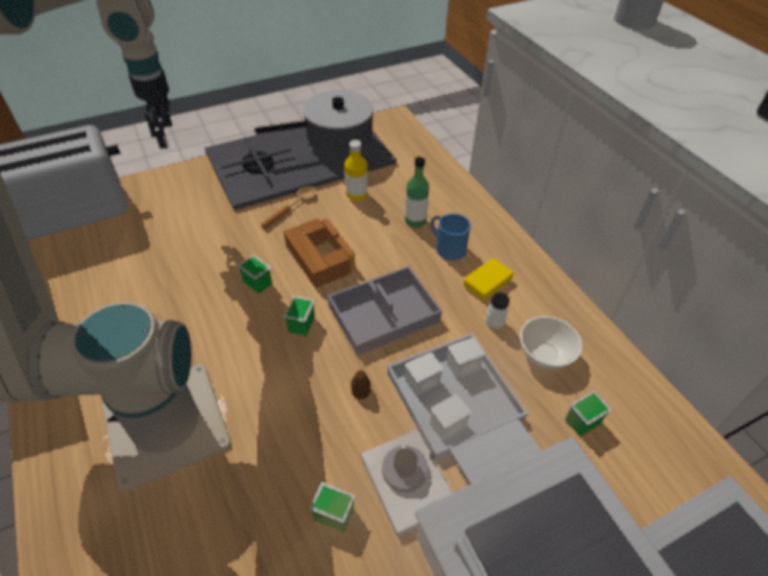

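The top view shows three white tubs in the catch tray, at about (472,249), (473,293) and (513,293) in the 1.5x picture. The green boxes at (272,396), (348,372), (543,418) and (558,186) are decoys. The stand is at (268,318), the caddy at (373,290) and the wheel at (538,351).

Run:
```python
from h import *
im=cv2.imread("pics/raw_top0.png"); hsv=cv2.cvtColor(im,cv2.COLOR_BGR2HSV)
c=np.hstack([cv2.resize(im[180:240,140:220],None,fx=5,fy=5,interpolation=cv2.INTER_CUBIC),cv2.resize(im[212:256,330:390],None,fx=300/44,fy=300/44,interpolation=cv2.INTER_CUBIC)[:,:400]])
d=cv2.resize(im[150:220,220:360],None,fx=800/140*.7,fy=800/140*.7,interpolation=cv2.INTER_CUBIC)
d=np.hstack([d,np.zeros((d.shape[0],800-d.shape[1],3),np.uint8)])
cv2.imwrite("pics/crop1.png",np.vstack([c,d]))
def blob(mask,x0,y0,x1,y1,z,name,amin=20):
    m=np.zeros(mask.shape,np.uint8); m[y0:y1,x0:x1]=mask[y0:y1,x0:x1]*255
    for k in cv2.findContours(m,cv2.RETR_EXTERNAL,cv2.CHAIN_APPROX_NONE)[0]:
        if cv2.contourArea(k)<amin: continue
        w=np.array([onz("top",*p[0],z) for p in k],np.float32)*1000
        r=cv2.minAreaRect(w); print(name,np.round(cv2.boundingRect(k)),"c",np.round(r[0],1),"size",np.round(r[1],1),"ang",round(r[2],1))
H,S,V=hsv[...,0].astype(int),hsv[...,1].astype(int),hsv[...,2].astype(int)
print("wood hsv at stand",hsv[200,157],hsv[221,180],"table",hsv[250,200],"caddy",hsv[180,245],hsv[170,272],"tub",hsv[165,308],"wheel",hsv[234,350],hsv[234,340])
blob((S>150)&(H<14),145,185,215,240,.055,"stand")
blob((S<60)&(V<190),218,155,280,232,.04,"caddy")
blob((V>215)&(S<40),295,153,357,212,.065,"tub")
blob((S<60)&(V>60),288,148,360,216,.03,"tray")
blob((V<75),340,220,378,248,.075,"knob")
```

```text
wood hsv at stand [ 12 165 139] [ 13 163 172] table [ 15 122 203] caddy [150   2 136] [ 16 135 104] tub [ 26   9 228] wheel [150   6 139] [ 19  21 226]
stand [152 193  54  39] c [446.7 289.2] size [117.1 171.9] ang 4.9
caddy [225 161  48  64] c [510.8  60.3] size [210.8 155.5] ang 0.3
tub [335 187  16  20] c [ 496.7 -249.8] size [60.9 46.5] ang 5.9
tub [302 186  16  20] c [ 498.9 -139.8] size [62.5 49.7] ang 0.2
tub [303 156  15  20] c [ 598.1 -142.8] size [46.4 63.1] ang 89.2
tray [292 153  68  62] c [ 543.4 -200. ] size [228.4 206. ] ang 88.6
knob [352 227  18  14] c [ 374.2 -302.6] size [40.1 57.7] ang 9.3
```

View pics/crop1.png

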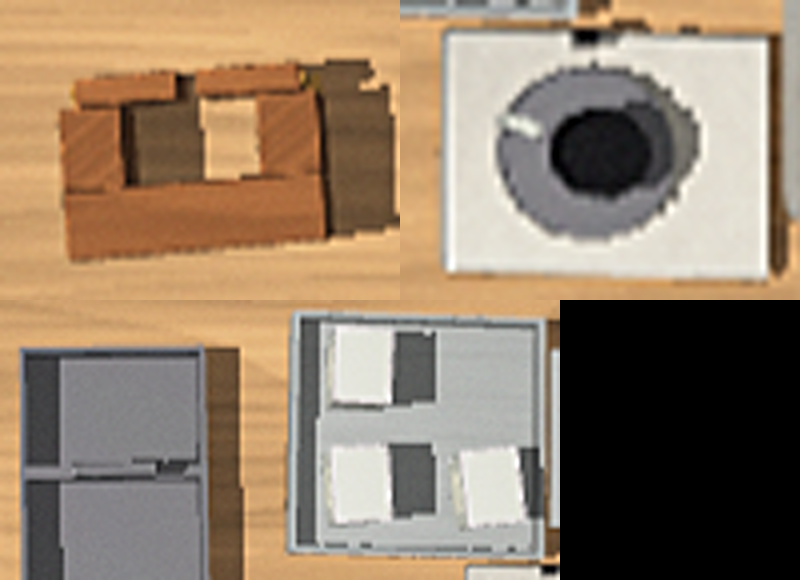

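The enlarged crop confirms the layout. The stand has its two folded legs on the far side, yawed about +5°. The caddy is square to the world and its handle plate runs along y. The tray holds three white tubs. The wheel pointer stands at the left rim, about 1.25 rad from the black mark. The tubs meant are the white ones in the tray, not the green ones outside it.

First move: go above the stand.

Run:
```python
from h import *
move([.46,.29,.23],np.radians(94.9))
```

```text
shift [-13.89   -8.23    0.024]
turn [-0.014 -0.005 -2.874]
```

Request:
carry_out(
  series=[
    [0,[-2.5,-1.5,0],[0,0,-1]],
    [0,[-5,-3,0],[0,0,-2]],
    [0,[-7.5,-4.5,0],[0,0,-2.87]],
    [0,[-10,-6,0],[0,0,-2.87]],
    [0,[-12.5,-7.4,0],[0,0,-2.87]],
    [0,[-13.9,-8.23,0],[0,0,-2.87]],
    [0,[-13.9,-8.23,0],[0,0,-2.87]],
    [0,[-13.9,-8.23,0],[0,0,-2.87]],
    [0,[-13.9,-8.23,0],[0,0,-2.87]],
  ],
)

```text
t: 1.23
ee_pos: [0.4598, 0.2908, 0.2309]
tcp_rot: [-0.043, 0.999, 0.0, -0.001]
wrist_force: [-0.1, 0.6, 0.8]
grip_width: 0.0002
grip_force: 0.0
```

Run:
```python
from h import *
st()
m=manip.camera_model("wrist"); snap("wrist","w1.png",None,1.5)
# predicted corners of stand
a=np.radians(4.9);c,s=np.cos(a),np.sin(a)
for p in[(-95,85),(-95,-85),(-50,44),(-50,-44),(4,44),(23,81),(23,-81),(4,85),(4,-85)]:
    w=[.4826+(c*p[0]-s*p[1])/1e3,.2923+(s*p[0]+c*p[1])/1e3,.055]; print(p,np.round(proj("wrist",w,m)*1.5))
```

```text
t 1.23 [0.4598 0.2908 0.2309] F [-0.1  0.6  0.8] w 0.0002 g 0.0 q [ 0.44  0.13 -0.2   1.23  0.    0.36]
tool axes (cols)
 [[-0.996 -0.085 -0.001]
 [-0.085  0.996 -0.   ]
 [ 0.001  0.    -1.   ]]
(-95, 85) [498. 157.]
(-95, -85) [263. 157.]
(-50, 44) [441. 217.]
(-50, -44) [320. 217.]
(4, 44) [439. 288.]
(23, 81) [485. 311.]
(23, -81) [276. 311.]
(4, 85) [492. 288.]
(4, -85) [269. 288.]
```

View pics/w1.png

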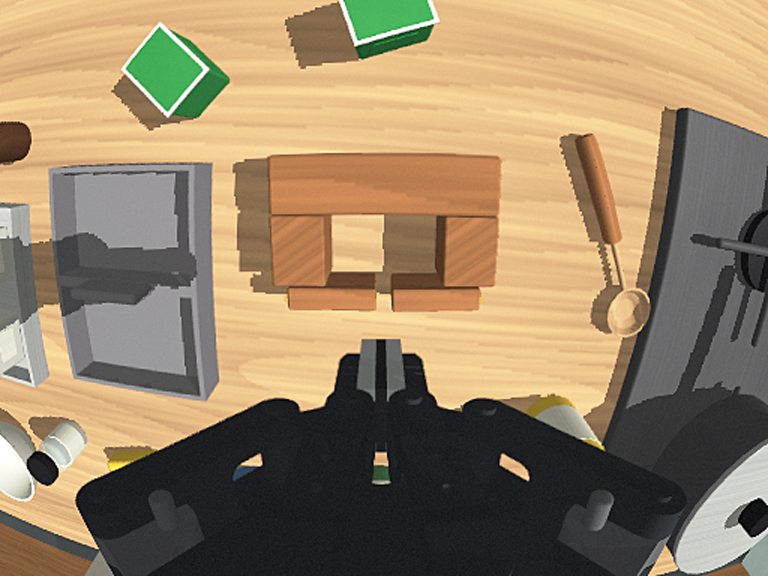

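The stand is seen square, with its rail corners at (269,156) and (501,158), about 3 mm to +y of the first estimate. I'll measure it and the caddy in this view.

```bash
cat >> h.py <<'E'
def rects(n,im,mask,box,z,name,m=None,amin=100,show=True):
    k=np.zeros(mask.shape,np.uint8); x0,y0,x1,y1=box; k[y0:y1,x0:x1]=mask[y0:y1,x0:x1]*255
    out=[]
    big=cv2.resize(k,None,fx=4,fy=4,interpolation=cv2.INTER_LINEAR); big=(big>127).astype(np.uint8)
    for c in cv2.findContours(big,cv2.RETR_EXTERNAL,cv2.CHAIN_APPROX_NONE)[0]:
        if cv2.contourArea(c)/16<amin: continue
        w=np.array([onz(n,(p[0][0]+.5)/4-.5,(p[0][1]+.5)/4-.5,z,m) for p in c[::3]],np.float32)*1000
        r=cv2.minAreaRect(w); out.append((c,w,r))
        if show: print(name,"px",np.round(np.array(cv2.boundingRect(c))/4),"c",np.round(r[0],1),"size",np.round(r[1],1),"ang",round(r[2],1))
    return out
def hsvs(im):
    h=cv2.cvtColor(im,cv2.COLOR_BGR2HSV).astype(int); return h[...,0],h[...,1],h[...,2]
E
python3 - <<'E'
from h import *
im=cv2.imread("pics/raw_w1.png"); m=manip.camera_model("wrist"); H,S,V=hsvs(im)
for thr in(130,145,160):
    rects("wrist",im,(S>thr)&(H<15),(165,95,345,215),.055,"stand%d"%thr,m)
rects("wrist",im,(S<60)&(V<190),(25,100,147,275),.04,"caddy",m)
E
```

```text
stand130 px [179. 102. 155. 106.] c [445.4 291.9] size [118.5 169.5] ang 4.6
stand145 px [179. 103. 155. 105.] c [445.6 291.8] size [118.1 168.8] ang 4.7
caddy px [ 25. 208.   8.  48.] c [593.1 -53.4] size [18.2 90.6] ang 74.5Traceback (most recent call last):
  File "<stdin>", line 5, in <module>
  File "h.py", line 45, in rects
    w=np.array([onz(n,(p[0][0]+.5)/4-.5,(p[0][1]+.5)/4-.5,z,m) for p in c[::3]],np.float32)*1000
                ~~~^^^^^^^^^^^^^^^^^^^^^^^^^^^^^^^^^^^^^^^^^^^
  File "h.py", line 14, in onz
    o,d=ray(n,u,v,m); return (o+d*(z-o[2])/d[2])[:2]
        ~~~^^^^^^^^^
  File "h.py", line 7, in ray
    m0,f=model(n); m=m or m0
         ~~~~~^^^
  File "h.py", line 5, in model
    m=manip.camera_model(n); f=192/np.tan(np.radians(m["fovy"])/2); return m,f
ValueError: time passes only in moves, steps and waits
```

```bash
python3 - <<'E'
s=open("h.py").read()
s=s.replace('''def model(n):
    m=manip.camera_model(n); f=''','''def model(n,m=None):
    m=m or manip.camera_model(n); f=''').replace("m0,f=model(n); m=m or m0","m,f=model(n,m)").replace('def ray(n,u,v,m=None):','MC={}\ndef ray(n,u,v,m=None):\n    if m is None: m=MC.setdefault(n,manip.camera_model(n)) if n not in MC else MC[n]')
open("h.py","w").write(s)
E
grep -n "model" h.py
```

```text
4:def model(n,m=None):
5:    m=m or manip.camera_model(n); f=192/np.tan(np.radians(m["fovy"])/2); return m,f
8:    if m is None: m=MC.setdefault(n,manip.camera_model(n)) if n not in MC else MC[n]
9:    m,f=model(n,m)
18:    m,f=model(n,m)
```

Request:
carry_out(
  series=[
    [0,[0.04,0.97,1.5],[0,0,0]],
    [0,[0.04,0.97,3.5],[0,0,0]],
    [0,[0.04,0.97,5.5],[0,0,0]],
    [0,[0.04,0.97,7],[0,0,0]],
    [0,[0.04,0.97,8],[0,0,0]],
    [0,[0.04,0.97,8.4],[0,0,0]],
    [0,[0.04,0.97,8.4],[0,0,0]],
    [0,[0.04,0.97,8.4],[0,0,0]],
  ],
)

```text
t: 2.28
ee_pos: [0.4584, 0.3156, 0.0227]
tcp_rot: [-0.043, 0.999, 0.001, 0.001]
wrist_force: [0.1, 0.0, -0.1]
grip_width: -0.0002
grip_force: 0.0
```

Request:
carry_out(
  series=[
    [0,[-0.6,0,0],[0,0,0]],
    [0,[-1.1,-0.18,0],[0,0,0]],
    [0,[-1.53,-0.26,0],[0,0,0]],
    [0,[-2.06,-0.18,0],[0,0,0]],
    [0,[-2.61,0.04,0],[0,0,0]],
    [0,[-3.1,0.46,0],[0,0,0]],
    [0,[-3.42,0.86,0],[0,0,0]],
    [0,[-3.42,1.1,0],[0,0,0]],
    [0,[-3.42,1.2,0],[0,0,0]],
    [0,[-3.42,1.2,0],[0,0,0]],
  ],
)

```text
t: 3.52
ee_pos: [0.5432, 0.3494, 0.0219]
tcp_rot: [-0.041, 0.999, -0.003, 0.003]
wrist_force: [5.5, -10.1, -0.7]
grip_width: -0.0004
grip_force: 5.0
```

Request:
carry_out(
  series=[
    [0,[0,-0.6,0],[0,0,0]],
    [0,[0,-1.2,0],[0,0,0]],
    [0,[1.76,-1.2,0],[0,0,0]],
    [0,[3.44,-1.2,0],[0,0,0]],
    [0,[3.5,-1.3,0],[0,0,0]],
    [0,[3.5,-2.98,0],[0,0,0]],
    [0,[3.44,-2.98,0],[0,0,0]],
    [0,[2.8,-2.98,0],[0,0,0]],
    [0,[2.32,-2.82,0],[0,0,0]],
    [0,[1.89,-2.73,0],[0,0,0]],
  ],
)

```text
t: 4.78
ee_pos: [0.4992, 0.2804, 0.0209]
tcp_rot: [-0.043, 0.999, -0.0, -0.001]
wrist_force: [-2.0, -1.4, -0.4]
grip_width: 0.0
grip_force: 1.3
```

Request:
carry_out(
  series=[
    [0,[-0.53,-0.09,0],[0,0,0]],
    [0,[-1.08,-0.31,0],[0,0,0]],
    [0,[-1.57,-0.73,0],[0,0,0]],
    [0,[-1.89,-1.13,0],[0,0,0]],
    [0,[-1.89,-1.37,0],[0,0,0]],
    [0,[-1.89,-1.52,0],[0,0,0]],
    [0,[-1.89,-1.52,0],[0,0,0]],
  ],
)

```text
t: 5.65
ee_pos: [0.5518, 0.2513, 0.0223]
tcp_rot: [-0.044, 0.999, 0.007, 0.003]
wrist_force: [2.5, 16.1, -5.8]
grip_width: 0.0005
grip_force: 7.8
```

Request:
carry_out(
  series=[
    [0,[0,0.5,0],[0,0,0]],
    [0,[0,0.8,0],[0,0,0]],
    [0,[0,0.8,-2],[0,0,0]],
    [0,[0,0.8,-4.4],[0,0,0]],
    [0,[0,0,-6.8],[0,0,0]],
    [0,[0.5,-1,-8],[0,0,0]],
    [0,[1,-2,-8.5],[0,0,0]],
    [0,[1.2,-4,-8.5],[0,0,0]],
    [0,[1.2,-4,-8.5],[0,0,0]],
    [0,[1.2,-4,-8.5],[0,0,0]],
  ],
)

```text
t: 6.9
ee_pos: [0.5277, 0.1436, 0.2338]
tcp_rot: [-0.042, 0.999, -0.0, 0.0]
wrist_force: [0.6, -0.7, -0.0]
grip_width: 0.0002
grip_force: 0.0
```

Run:
```python
from h import *
st(); m=manip.camera_model("wrist"); im=snap("wrist","w2.png",None,1.5)
H,S,V=hsvs(im)
rects("wrist",im,(S<60)&(V<190)&(V>60),(0,0,400,250),.04,"caddy",m,1000)
rects("wrist",im,(S>145)&(H<15),(150,0,512,250),.055,"stand",m,1000)
move([.5108,.0603,.15],np.pi)
```

```text
t 6.90 [0.5277 0.1436 0.2338] F [ 0.6 -0.7 -0. ] w 0.0002 g 0.0 q [ 0.15  0.14 -0.19  1.24 -0.    0.06]
tool axes (cols)
 [[-0.996 -0.084  0.   ]
 [-0.084  0.996 -0.   ]
 [-0.    -0.    -1.   ]]
caddy px [  0.  89.  95. 144.] c [ 539.8 -164.8] size [201.7 195.5] ang 88.3
caddy px [124.  54. 135. 196.] c [521.2  64.5] size [236.4 162.9] ang 0.8
stand px [311.  54. 136.  94.] c [436.4 285.9] size [ 98.2 177.8] ang 4.5
shift [ 0.957 -3.279  3.347]
turn [ 0.0000e+00 -1.0000e-03 -1.0641e+01]
```

View pics/w2.png

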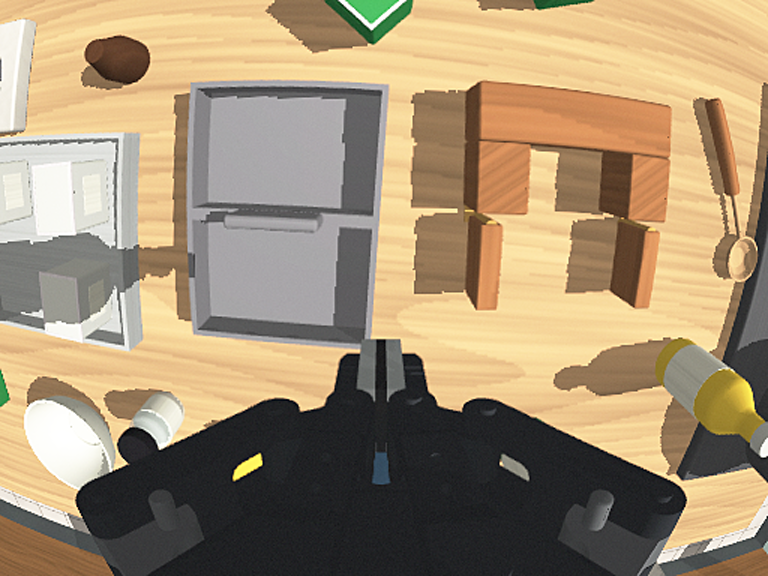

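Both legs stand out, at (480,262) and (637,265). The caddy is clear, with rim corners at about (191,84), (388,85), (371,342) and (192,333).

Run:
```python
from h import *
m=manip.camera_model("wrist")
P=[onz("wrist",u/1.5,v/1.5,.04,m)*1000 for u,v in[(191,84),(388,85),(371,342),(192,333)]]
print(np.round(P,1),np.round(np.mean(P,0),1),cv2.minAreaRect(np.array(P,np.float32)))
Q=[onz("wrist",u/1.5,v/1.5,.055,m)*1000 for u,v in[(658,232),(650,307),(469,218),(470,308),(501,224),(497,308)]]
a=np.radians(4.7);c,s=np.cos(a),np.sin(a)
for q in Q:
    d=q-[481.4,294.8]; print(np.round([c*d[0]+s*d[1],-s*d[0]+c*d[1]],1))
hp=[onz("wrist",u/1.5,v/1.5,.072,m)*1000 for u,v in[(226,222),(322,220)]]; print(np.round(hp,1))
```

```text
[[406.4 -16.1]
 [403.5 138.5]
 [607.3 142.6]
 [615.6 -14.1]] [508.2  62.7] ((509.55279541015625, 62.29951477050781), (209.1982421875, 156.7682342529297), 1.085890531539917)
[12.4 78. ]
[78.9 81.8]
[  7.6 -89.5]
[ 77.7 -84.8]
[ 11.5 -64.8]
[ 77.8 -63. ]
[[510.5  31. ]
 [504.6 101. ]]
```

Request:
carry_out(
  series=[
    [100,[0.3,-1,0.5],[0,0,-1.3]],
    [100,[0.6,-2,1],[0,0,-2.6]],
    [100,[0.98,-3.23,2],[0,0,-3.9]],
    [100,[0.98,-3.23,3],[0,0,-5.2]],
    [100,[0.98,-3.23,3.3],[0,0,-6.5]],
    [100,[0.98,-3.23,3.3],[0,0,-7.8]],
    [100,[0.98,-3.23,3.3],[0,0,-9.1]],
    [100,[0.98,-3.23,3.3],[0,0,-10.4]],
    [100,[0.98,-3.23,3.3],[0,0,-10.7]],
    [100,[0.98,-3.23,3.3],[0,0,-10.7]],
  ],
)

```text
t: 8.2
ee_pos: [0.5102, 0.0621, 0.151]
tcp_rot: [0.71, -0.704, -0.0, 0.0]
wrist_force: [-0.1, 0.2, -0.5]
grip_width: 0.0854
grip_force: 0.0
```

Run:
```python
from h import *
st(); m=manip.camera_model("wrist"); im=snap("wrist","w3.png",None,1.2)
move([.510,.0615,.038],np.radians(180.6))
```

```text
t 8.20 [0.5102 0.0621 0.151 ] F [-0.1  0.2 -0.5] w 0.0854 g 0.0 q [-0.    0.14 -0.37  1.06 -0.   -1.58]
tool axes (cols)
 [[ 0.009 -1.    -0.   ]
 [-1.    -0.009 -0.   ]
 [ 0.     0.    -1.   ]]
shift [0.02  0.008 4.523]
turn [ 0.003 -0.    -0.012]
```

View pics/w3.png

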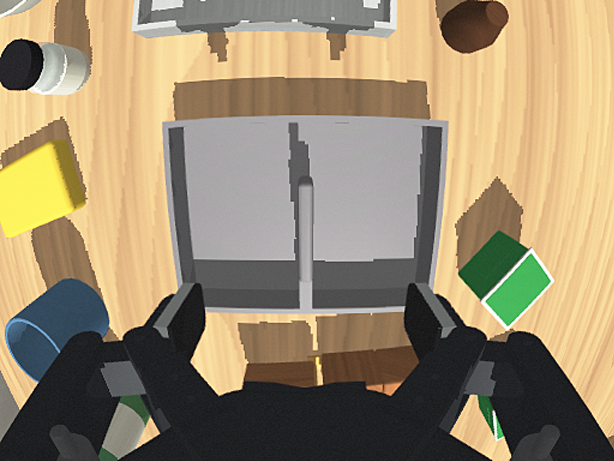

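The handle at (306,230) lies centred between the open pads. I'll descend and grip.

Request:
carry_out(
  newtons=60,
  series=[
    [100,[0,0,2],[0,0,0]],
    [100,[0,0,3.5],[0,0,0]],
    [100,[0,0,4.5],[0,0,0]],
    [100,[0,0,4.5],[0,0,0]],
    [0,[0,0,4.5],[0,0,0]],
    [0,[0,0,4.5],[0,0,0]],
    [0,[0,0,4.5],[0,0,0]],
    [0,[0,0,4.5],[0,0,0]],
    [0,[0,0,4.5],[0,0,0]],
    [0,[0,0,4.5],[0,0,0]],
  ],
)

```text
t: 9.5
ee_pos: [0.5107, 0.0612, 0.0395]
tcp_rot: [0.71, -0.704, 0.0, -0.0]
wrist_force: [-0.7, 0.4, 5.9]
grip_width: 0.0094
grip_force: 60.5
```

Request:
carry_out(
  series=[
    [0,[0,0,-0.5],[0,0,0]],
    [0,[0,0,-1.5],[0,0,0]],
    [0,[0,0,-3],[0,0,0]],
    [0,[0,0,-4.4],[0,0,0]],
    [0,[0,0,-4.4],[0,0,0]],
    [0,[0,0,-4.4],[0,0,0]],
  ],
)

```text
t: 10.25
ee_pos: [0.5087, 0.0612, 0.1473]
tcp_rot: [0.71, -0.704, -0.001, 0.001]
wrist_force: [-1.7, -0.6, -4.3]
grip_width: 0.0091
grip_force: 59.0
```

Run:
```python
from h import *
st(); m=manip.camera_model("wrist"); im=snap("wrist","w4.png",None,1.2)
snap("side","s4.png")
move([.4814,.2948,.15],np.radians(184.7))
```

```text
t 10.25 [0.5087 0.0612 0.1473] F [-1.7 -0.6 -4.3] w 0.0091 g 59.0 q [-0.01  0.14 -0.38  1.05  0.   -1.59]
tool axes (cols)
 [[ 0.008 -1.    -0.003]
 [-1.    -0.008  0.   ]
 [-0.     0.003 -1.   ]]
shift [-9.351  0.993 -0.133]
turn [ 0.033  0.002 -0.529]
```

View pics/w4.png

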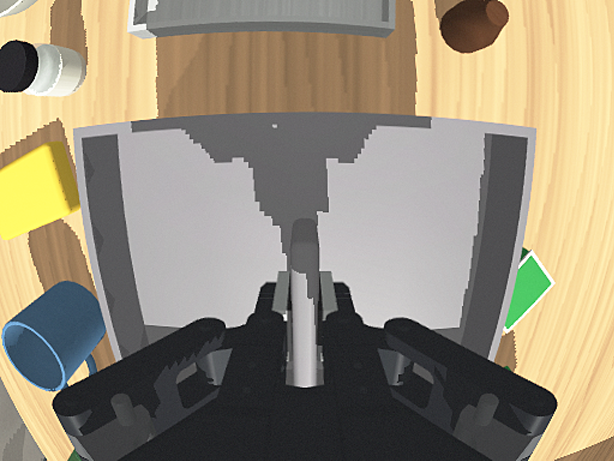

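The caddy hangs level from the grip, with its -y rim corners at (74,129) and (536,129). I'll compute its offset in the hand from these.

Run:
```python
from h import *
m=manip.camera_model("wrist")
A,B=[onz("wrist",u/1.2,v/1.2,.1475,m)*1000 for u,v in[(74,129),(536,129)]]
print(A,B,np.linalg.norm(A-B)); e=(A-B)/np.linalg.norm(A-B); print("yaw",np.degrees(np.arctan2(e[1],e[0])))
n=np.array([-e[1],e[0]]); C=(A+B)/2+78*n; print("centre",C)
o=manip.get_obs(); print("minus tcp",C-np.array(o["ee_pos"][:2])*1000)
```

```text
[612.8186578  -14.17126029] [402.61886915 -16.07099989] 210.20837318694947
yaw 0.5178125934975273
centre [507.01384537  62.87568453]
minus tcp [-1.10207409  1.63949443]
```

Run:
```python
from h import *
for n,p,z in[("soap base",(190,238),.0),("oil",(262,200),0),("mug",(322,190),0),("spoon",(185,350),0),("spoonend",(165,292),0),("soap top",(168,224),.17)]: print(n,onz("top",p[0]/1.5,p[1]/1.5,z))
```

```text
soap base [0.62899162 0.47633933]
oil [0.71814789 0.31415732]
mug [0.74246199 0.17646351]
spoon [0.37472356 0.48058536]
spoonend [0.50523875 0.52914668]
soap top [0.62963258 0.47616527]
```

Request:
carry_out(
  series=[
    [0,[-1.5,0.15,0],[0,0,0]],
    [0,[-3.5,0.35,0],[0,0,-0.2]],
    [0,[-5.5,0.55,0],[0,0,-0.53]],
    [0,[-7.5,0.77,0],[0,0,-0.53]],
    [0,[-8.9,0.93,0],[0,0,-0.53]],
    [0,[-9.29,0.97,0],[0,0,-0.53]],
    [0,[-9.29,0.97,0],[0,0,-0.53]],
    [0,[-9.29,0.97,0],[0,0,-0.53]],
    [0,[-9.29,0.97,0],[0,0,-0.53]],
  ],
)

```text
t: 11.48
ee_pos: [0.4841, 0.2921, 0.1486]
tcp_rot: [0.735, -0.678, 0.0, 0.0]
wrist_force: [-0.0, -0.0, -4.4]
grip_width: 0.0091
grip_force: 59.0
```

Run:
```python
from h import *
st(); m=manip.camera_model("wrist"); im=snap("wrist","w5.png",None,1.2)
move([.4820,.2932,.0947],np.radians(184.7+.0))
```

```text
t 11.47 [0.4841 0.2921 0.1486] F [-0.  -0.  -4.4] w 0.0091 g 59.0 q [ 0.43  0.23 -0.27  1.07 -0.   -1.22]
tool axes (cols)
 [[ 0.08  -0.997 -0.   ]
 [-0.997 -0.08  -0.001]
 [ 0.     0.    -1.   ]]
shift [-0.047  0.085  2.163]
turn [ 0.001 -0.002 -0.011]
```

Request:
carry_out(
  series=[
    [0,[-0.04,0.08,0.8],[0,0,0]],
    [0,[-0.04,0.08,1.6],[0,0,0]],
    [0,[-0.04,0.08,2],[0,0,0]],
    [0,[-0.04,0.08,2.18],[0,0,0]],
    [0,[-0.04,0.08,2.18],[0,0,0]],
    [0,[-0.04,0.08,2.18],[0,0,0]],
  ],
)

```text
t: 12.28
ee_pos: [0.4828, 0.2944, 0.095]
tcp_rot: [0.736, -0.678, 0.0, -0.001]
wrist_force: [0.3, 0.1, -3.6]
grip_width: 0.0089
grip_force: 59.1
```

Run:
```python
from h import *
st(); m=manip.camera_model("wrist"); im=snap("wrist","w5.png",None,1.4)
```

```text
t 12.28 [0.4828 0.2944 0.095 ] F [ 0.3  0.1 -3.6] w 0.0089 g 59.1 q [ 0.43  0.28 -0.33  0.96 -0.   -1.22]
tool axes (cols)
 [[ 0.082 -0.997  0.002]
 [-0.997 -0.082  0.001]
 [-0.001 -0.002 -1.   ]]
```

View pics/w5.png

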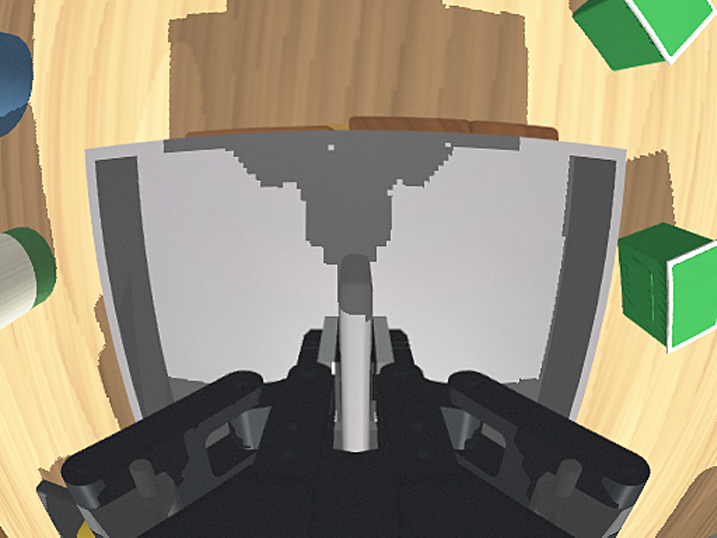

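The caddy is just over the stand, with rim corners at (86,150) and (626,150). The leg tip shows at (187,133) and the rail end at (558,130). I'll check the fit before letting go.

Run:
```python
from h import *
m=manip.camera_model("wrist")
A,B=[onz("wrist",u/1.4,v/1.4,.095,m)*1000 for u,v in[(86,150),(626,150)]]
L=np.linalg.norm(A-B); e=(A-B)/L; n=np.array([-e[1],e[0]]); C=(A+B)/2+78*n
print("caddy",L,np.degrees(np.arctan2(e[1],e[0])),C)
P,Q=[onz("wrist",u/1.4,v/1.4,.055,m)*1000 for u,v in[(187,133),(558,130)]]
a=np.radians(4.7);c,s=np.cos(a),np.sin(a)
for q in(P,Q,C):
    d=q-[481.4,294.8]; print("stand frame",np.round([c*d[0]+s*d[1],-s*d[0]+c*d[1]],1))
```

```text
caddy 211.98658297166406 4.747924587127256 [481.91007333 295.74391039]
stand frame [ 77.7 -80.7]
stand frame [-93.7 -83.8]
stand frame [0.6 0.9]
```

Request:
carry_out(
  series=[
    [0,[0.03,0,0.06],[0,0,0]],
    [0,[0.03,0,0.06],[0,0,0]],
    [20,[0.03,0,0.06],[0,0,0]],
    [50,[0.03,0,0.06],[0,0,0]],
    [50,[0.03,0,0.06],[0,0,0]],
    [50,[0.03,0,-1],[0,0,0]],
    [50,[0.03,0,-3],[0,0,0]],
    [50,[0.03,0,-5],[0,0,0]],
    [50,[0.03,0,-5.4],[0,0,0]],
    [50,[0.03,0,-5.4],[0,0,0]],
  ],
)

```text
t: 13.58
ee_pos: [0.4824, 0.2935, 0.2298]
tcp_rot: [0.736, -0.677, 0.0, -0.001]
wrist_force: [0.9, -0.0, -0.6]
grip_width: 0.0425
grip_force: 0.0
```

Run:
```python
from h import *
st(); im=snap("top","top6.png"); H,S,V=hsvs(im)
rects("top",im,(V>215)&(S<40),(295,153,357,212),.065,"tub",None,60)
w=snap("wrist","w6.png",None,1.2)
move([.498,-.141,.23],np.radians(90))
```

```text
t 13.57 [0.4824 0.2935 0.2298] F [ 0.9 -0.  -0.6] w 0.0425 g 0.0 q [ 0.43  0.17 -0.16  1.24 -0.   -1.22]
tool axes (cols)
 [[ 0.082 -0.997  0.001]
 [-0.997 -0.082  0.001]
 [-0.    -0.001 -1.   ]]
tub px [304. 156.  14.  11.] c [ 612.5 -143.9] size [46.5 34.5] ang 85.0
shift [17.352  0.746 -0.08 ]
turn [ 2.2000e-02  9.0000e-03 -1.0662e+01]
```

View pics/w6.png

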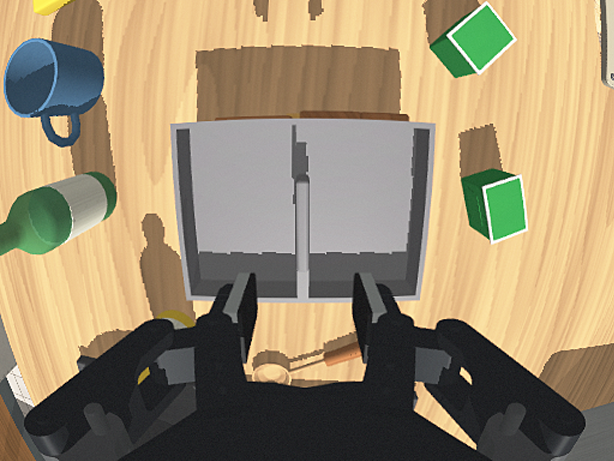

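The caddy sits square on the stand. Next I'll move over the tray to look at the tubs.

Request:
carry_out(
  series=[
    [70,[2,-0.2,0],[0,0,1.2]],
    [70,[4,-0.5,0],[0,0,2.4]],
    [70,[6,-0.8,0],[0,0,3.6]],
    [70,[8,-1.1,0],[0,0,4.8]],
    [70,[10,-1.4,0],[0,0,6]],
    [70,[12,-1.7,0],[0,0,7.2]],
    [70,[14,-2,0],[0,0,8.4]],
    [70,[16,-2.2,0],[0,0,9.6]],
    [70,[18,-2.43,0],[0,0,10.8]],
    [70,[18.78,-2.43,0],[0,0,11.84]],
  ],
)

```text
t: 14.92
ee_pos: [0.5802, -0.172, 0.2265]
tcp_rot: [0.004, 1.0, 0.001, -0.002]
wrist_force: [-0.3, -0.5, 0.0]
grip_width: 0.0599
grip_force: 0.0
```

Request:
carry_out(
  series=[
    [70,[0,0,0],[0,0,0]],
    [70,[0,0,0],[0,0,0]],
    [70,[0,0,0],[0,0,0]],
    [70,[0,0,0],[0,0,0]],
  ],
)

```text
t: 15.42
ee_pos: [0.581, -0.1686, 0.2294]
tcp_rot: [-0.001, 1.0, 0.0, 0.0]
wrist_force: [0.1, 0.1, 1.1]
grip_width: 0.0595
grip_force: 0.0
```

Run:
```python
from h import *
st(); m=manip.camera_model("wrist"); im=snap("wrist","w7.png",None,1.4); H,S,V=hsvs(im)
np.save("m7.npy",np.array(m["T"]))
for t in(205,220,235): rects("wrist",im,(V>t)&(S<30),(60,40,400,300),.065,"tub%d"%t,m,150)
```

```text
t 15.43 [ 0.581  -0.1686  0.2294] F [0.1 0.1 1.1] w 0.0595 g 0.0 q [-0.39  0.24 -0.08  1.25  0.   -0.39]
tool axes (cols)
 [[-1.    -0.002  0.   ]
 [-0.002  1.     0.   ]
 [-0.     0.    -1.   ]]
tub205 px [189. 272.  92.  28.] c [ 728.2 -194.4] size [ 44.7 119.1] ang 1.3
tub205 px [254. 155.  48.  57.] c [ 595.8 -144.1] size [48.5 62.5] ang 87.0
tub205 px [257.  62.  49.  61.] c [ 497.9 -141. ] size [63.4 48.3] ang 2.7
tub205 px [153.  60.  50.  64.] c [ 495.7 -249.3] size [62.9 49. ] ang 5.8
tub205 px [80. 40. 50. 10.] c [ 434.6 -336.3] size [66.3 11.7] ang 80.9
tub220 px [189. 272.  92.  28.] c [ 728.2 -194.3] size [ 44.7 118.9] ang 1.3
tub220 px [254. 156.  47.  56.] c [ 595.7 -143.9] size [48.2 62. ] ang 87.0
tub220 px [257.  62.  49.  61.] c [ 497.8 -141.1] size [62.9 48.1] ang 2.6
tub220 px [153.  60.  50.  64.] c [ 495.6 -249.2] size [62.4 48.3] ang 5.7
tub235 px [195. 276.  56.  24.] c [ 731.2 -209.4] size [37.6 73.3] ang 2.1
tub235 px [190. 272.  91.  28.] c [ 728.1 -193.7] size [ 44.6 117.7] ang 1.3
tub235 px [257.  63.  48.  60.] c [ 497.9 -141. ] size [61.9 47.8] ang 2.6
```

View pics/w7.png

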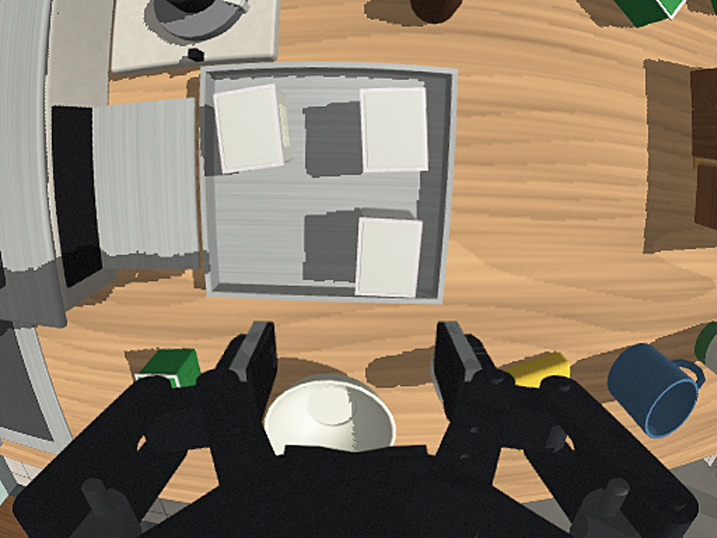

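Three white tubs are in the tray, with lid centres at about (393,129), (388,257) and (248,127). There is no fourth, and the green one at (167,367) is outside the tray. I'll take tub A (393,129) first.

Request:
carry_out(
  newtons=60,
  series=[
    [80,[1.6,0.5,1],[0,0,-0.32]],
    [80,[3.32,1.1,2.5],[0,0,-0.32]],
    [80,[3.32,1.1,4.5],[0,0,-0.32]],
    [80,[3.32,1.1,5.5],[0,0,-0.32]],
    [80,[3.32,1.1,6.6],[0,0,-0.32]],
    [80,[3.32,1.1,7.4],[0,0,-0.32]],
    [80,[3.32,1.1,7.62],[0,0,-0.32]],
    [80,[3.32,1.1,7.62],[0,0,-0.32]],
  ],
)

```text
t: 16.48
ee_pos: [0.4982, -0.1419, 0.039]
tcp_rot: [-0.022, 1.0, 0.0, 0.0]
wrist_force: [1.5, 1.2, 1.0]
grip_width: 0.0688
grip_force: 0.0
```

Request:
carry_out(
  series=[
    [0,[0,0,0],[0,0,0]],
    [0,[0,0,0],[0,0,0]],
    [0,[0,0,0],[0,0,0]],
    [0,[0,0,0],[0,0,0]],
    [0,[0,0,-0.5],[0,0,0]],
    [0,[0,0,-2],[0,0,0]],
    [0,[0,0,-4],[0,0,0]],
    [0,[0,0,-5.6],[0,0,0]],
    [0,[0,0,-5.6],[0,0,0]],
    [0,[0,0,-5.6],[0,0,0]],
  ],
)

```text
t: 17.73
ee_pos: [0.4972, -0.1417, 0.1781]
tcp_rot: [-0.022, 1.0, 0.0, -0.001]
wrist_force: [-0.4, 0.5, -2.0]
grip_width: 0.0449
grip_force: 62.7
```

Run:
```python
from h import *
st(); move([.5346,.2999,.179],np.radians(94.75)); snap("wrist","w8.png")
```

```text
t 17.73 [ 0.4972 -0.1417  0.1781] F [-0.4  0.5 -2. ] w 0.0449 g 62.7 q [-0.4   0.12 -0.33  1.12 -0.   -0.45]
tool axes (cols)
 [[-0.999 -0.044 -0.001]
 [-0.044  0.999  0.001]
 [ 0.001  0.001 -1.   ]]
shift [-2.281 17.58  -0.027]
turn [ 0.005 -0.01  -0.276]
```

Request:
carry_out(
  series=[
    [0,[-0.2,1.5,0],[0,0,0]],
    [0,[-0.5,3.8,0],[0,0,-0.27]],
    [0,[-0.8,6.2,0],[0,0,-0.27]],
    [0,[-1.1,8.6,0],[0,0,-0.27]],
    [0,[-1.4,11,0],[0,0,-0.27]],
    [0,[-1.8,13.4,0],[0,0,-0.27]],
    [0,[-2.1,15.8,0],[0,0,-0.27]],
    [0,[-2.28,17.58,0],[0,0,-0.27]],
    [0,[-2.28,17.58,0],[0,0,-0.27]],
    [0,[-2.28,17.58,0],[0,0,-0.27]],
  ],
)

```text
t: 19.02
ee_pos: [0.5341, 0.2987, 0.1768]
tcp_rot: [-0.041, 0.999, -0.001, -0.002]
wrist_force: [-0.1, -0.2, -1.4]
grip_width: 0.0447
grip_force: 62.6
```

Run:
```python
from h import *
st(); move([.5346,.2999,.094],np.radians(94.75))
m=manip.camera_model("wrist"); im=snap("wrist","w8.png"); H,S,V=hsvs(im)
rects("wrist",im,(V>205)&(S<30),(150,120,350,330),.205,"held",m,100)
```

```text
t 19.02 [0.5341 0.2987 0.1768] F [-0.1 -0.2 -1.4] w 0.0447 g 62.6 q [ 0.4   0.29 -0.13  1.16 -0.    0.32]
tool axes (cols)
 [[-0.997 -0.082 -0.004]
 [-0.082  0.997 -0.002]
 [ 0.004 -0.002 -1.   ]]
shift [-0.035  0.054  3.312]
turn [-0.014 -0.027 -0.004]
held px [206. 290.  97.  31.] c [557.  300.8] size [17.3 47.9] ang 13.8
held px [198. 200. 112.  48.] c [511.8 296.5] size [21.9 46.8] ang 4.8
```

Request:
carry_out(
  series=[
    [0,[0,0.04,1.2],[0,0,0]],
    [0,[0,0.04,2.4],[0,0,0]],
    [0,[0,0.04,3],[0,0,0]],
    [0,[0,0.04,3.3],[0,0,0]],
    [0,[0,0.04,3.36],[0,0,0]],
    [0,[0,0.04,3.36],[0,0,0]],
    [0,[0,0.04,3.36],[0,0,0]],
  ],
)

```text
t: 19.95
ee_pos: [0.536, 0.3008, 0.0956]
tcp_rot: [-0.041, 0.999, 0.0, 0.001]
wrist_force: [0.0, 0.6, -0.9]
grip_width: 0.0447
grip_force: 62.9
```

Request:
carry_out(
  series=[
    [60,[0,0,0],[0,0,0]],
    [75,[0,0,0],[0,0,0]],
    [75,[0,0,0],[0,0,0]],
    [75,[0,0,-0.8],[0,0,0]],
    [75,[0,0,-2.5],[0,0,0]],
    [75,[0,0,-4],[0,0,0]],
    [75,[0,0,-5.2],[0,0,0]],
    [75,[0,0,-5.2],[0,0,0]],
    [75,[0,0,-5.2],[0,0,0]],
  ],
)

```text
t: 21.08
ee_pos: [0.5349, 0.3003, 0.2239]
tcp_rot: [-0.041, 0.999, -0.0, -0.001]
wrist_force: [-0.5, -0.6, -0.8]
grip_width: 0.0639
grip_force: 0.0
```

Run:
```python
from h import *
st(); im=snap("wrist","w9.png"); m=manip.camera_model("wrist"); H,S,V=hsvs(im)
for p in rects("wrist",im,(V>205)&(S<30),(150,60,350,330),.120,"placed",m,60): pass
move([.5958,-.144,.23],np.radians(87.5))
im=snap("top","top9.png"); H,S,V=hsvs(im); rects("top",im,(V>215)&(S<40),(150,130,357,230),.065,"tubs",None,60)
```

```text
t 21.07 [0.5349 0.3003 0.2239] F [-0.5 -0.6 -0.8] w 0.0639 g 0.0 q [ 0.41  0.26 -0.06  1.25 -0.    0.32]
tool axes (cols)
 [[-0.997 -0.082 -0.001]
 [-0.082  0.997 -0.001]
 [ 0.001 -0.    -1.   ]]
placed px [261. 286.  14.  34.] c [657.4 324.9] size [46.9 11.8] ang 9.6
placed px [226. 152.  57.  68.] c [533.7 300. ] size [61.1 48.8] ang 4.7
shift [ -0.986 -17.906  -0.26 ]
turn [-0.007 -0.018  0.9  ]
tubs px [168. 181.  13.  11.] c [528.8 303.4] size [35.4 41.4] ang 0.9
```

Request:
carry_out(
  series=[
    [80,[-0.1,-2.2,-0.2],[0,0,0.3]],
    [80,[-0.3,-4.6,-0.2],[0,0,0.59]],
    [80,[-0.4,-7,-0.2],[0,0,0.59]],
    [80,[-0.6,-9.4,-0.2],[0,0,0.59]],
    [80,[-0.7,-11.8,-0.2],[0,0,0.59]],
    [80,[-0.9,-14.2,-0.2],[0,0,0.59]],
    [80,[-1,-16.6,-0.2],[0,0,0.59]],
    [80,[-1.14,-18.16,-0.2],[0,0,0.59]],
    [80,[-1.14,-18.16,-0.2],[0,0,0.59]],
    [80,[-1.14,-18.16,-0.2],[0,0,0.59]],
  ],
)

```text
t: 22.42
ee_pos: [0.6002, -0.1491, 0.2284]
tcp_rot: [0.0, 1.0, 0.001, -0.001]
wrist_force: [-0.3, 0.9, 0.1]
grip_width: 0.0685
grip_force: 0.0
```

Run:
```python
from h import *
st(); im=snap("wrist","w10.png"); m=manip.camera_model("wrist"); H,S,V=hsvs(im)
rects("wrist",im,(V>200)&(S<30),(60,10,400,260),.065,"tub",m,500)
move([.5958,-.144,.039],np.radians(87))
```

```text
t 22.43 [ 0.6002 -0.1491  0.2284] F [-0.3  0.9  0.1] w 0.0685 g 0.0 q [-0.35  0.27 -0.04  1.26  0.   -0.35]
tool axes (cols)
 [[-1.     0.    -0.003]
 [ 0.     1.     0.001]
 [ 0.003  0.001 -1.   ]]
tub px [235. 138.  49.  59.] c [ 596.1 -143.6] size [49.  62.5] ang 87.0
tub px [135.  44.  49.  64.] c [ 495.9 -249. ] size [62.8 49.2] ang 5.8
tub px [125.  10.  55.  20.] c [ 431.3 -257.8] size [62.5 21.3] ang 88.4
tub px [68. 10. 55. 30.] c [ 420.6 -328.7] size [74.4 37.9] ang 88.9
shift [0.165 0.173 7.591]
turn [ 0.008 -0.015  0.379]
```

Request:
carry_out(
  series=[
    [80,[0.16,0.2,1.5],[0,0,0.38]],
    [80,[0.16,0.2,3.5],[0,0,0.38]],
    [80,[0.16,0.2,5.5],[0,0,0.38]],
    [80,[0.16,0.2,7],[0,0,0.38]],
    [80,[0.16,0.2,7.6],[0,0,0.38]],
    [80,[0.16,0.2,7.6],[0,0,0.38]],
    [0,[0.16,0.2,7.6],[0,0,0.38]],
    [0,[0.16,0.2,7.6],[0,0,0.38]],
    [0,[0.16,0.2,7.6],[0,0,0.38]],
    [0,[0.16,0.2,7.6],[0,0,0.38]],
  ],
)

```text
t: 23.72
ee_pos: [0.5993, -0.1453, 0.0423]
tcp_rot: [0.027, 1.0, -0.001, 0.002]
wrist_force: [0.5, -0.4, 6.6]
grip_width: 0.0449
grip_force: 63.7
```

Request:
carry_out(
  series=[
    [0,[0,0,-0.5],[0,0,0]],
    [0,[0,0,-2],[0,0,0]],
    [0,[0,0,-4],[0,0,0]],
    [0,[0,0,-5.6],[0,0,0]],
    [0,[0,0,-5.6],[0,0,0]],
  ],
)

```text
t: 24.35
ee_pos: [0.5998, -0.1457, 0.1847]
tcp_rot: [0.027, 1.0, -0.001, 0.004]
wrist_force: [0.6, 0.1, -2.1]
grip_width: 0.0447
grip_force: 62.8
```

Run:
```python
from h import *
st(); move([.4320,.2552,.179],np.radians(94.75)); snap("wrist","w11.png")
```

```text
t 24.35 [ 0.5998 -0.1457  0.1847] F [ 0.6  0.1 -2.1] w 0.0447 g 62.8 q [-0.34  0.28 -0.12  1.16 -0.   -0.29]
tool axes (cols)
 [[-0.999  0.053  0.008]
 [ 0.053  0.999 -0.003]
 [-0.008 -0.003 -1.   ]]
shift [ 7.559 15.654  0.128]
turn [-0.023  0.057 -0.976]
```

Request:
carry_out(
  series=[
    [0,[0.7,1.4,0],[0,0,-0.5]],
    [0,[1.7,3.6,0],[0,0,-0.97]],
    [0,[2.7,5.8,0],[0,0,-0.97]],
    [0,[3.7,8,0],[0,0,-0.97]],
    [0,[4.7,10.2,0],[0,0,-0.97]],
    [0,[5.8,12.4,0],[0,0,-0.97]],
    [0,[6.9,14.5,0],[0,0,-0.97]],
    [0,[7.42,15.65,0],[0,0,-0.97]],
    [0,[7.42,15.65,0],[0,0,-0.97]],
    [0,[7.42,15.65,0],[0,0,-0.97]],
  ],
)

```text
t: 25.65
ee_pos: [0.4317, 0.2552, 0.1784]
tcp_rot: [-0.041, 0.999, -0.001, -0.001]
wrist_force: [-0.5, -0.3, -1.2]
grip_width: 0.0448
grip_force: 62.7
```

Run:
```python
from h import *
st(); move([.4355,.2552,.0975],np.radians(94.75))
m=manip.camera_model("wrist"); im=snap("wrist","w12.png"); H,S,V=hsvs(im)
rects("wrist",im,(V>205)&(S<30),(150,120,350,330),.206,"held",m,100)
```

```text
t 25.65 [0.4317 0.2552 0.1784] F [-0.5 -0.3 -1.2] w 0.0448 g 62.7 q [ 0.41  0.1  -0.36  1.12 -0.    0.32]
tool axes (cols)
 [[-0.997 -0.082 -0.003]
 [-0.082  0.997 -0.002]
 [ 0.003 -0.001 -1.   ]]
shift [-0.161 -0.008  3.236]
turn [-0.01  -0.019 -0.005]
held px [207. 290. 100.  31.] c [453.8 258.2] size [19.3 48.9] ang 9.6
held px [198. 195. 112.  50.] c [407.8 253. ] size [22.7 46.1] ang 4.7
```

Request:
carry_out(
  series=[
    [0,[-0.04,0,1.2],[0,0,0]],
    [0,[-0.04,0,2.4],[0,0,0]],
    [0,[-0.04,0,3],[0,0,0]],
    [0,[-0.04,0,3.25],[0,0,0]],
    [0,[-0.04,0,3.3],[0,0,0]],
    [0,[-0.04,0,3.3],[0,0,0]],
    [0,[-0.04,0,3.3],[0,0,0]],
  ],
)

```text
t: 26.58
ee_pos: [0.4344, 0.2564, 0.0981]
tcp_rot: [-0.041, 0.999, 0.0, 0.001]
wrist_force: [0.4, 0.9, -1.4]
grip_width: 0.0449
grip_force: 62.8
```

Request:
carry_out(
  series=[
    [58,[0,0,0],[0,0,0]],
    [66,[0,0,0],[0,0,0]],
    [66,[0,0,0],[0,0,0]],
    [66,[0,0,-0.8],[0,0,0]],
    [66,[0,0,-2.5],[0,0,0]],
    [75,[0,0,-4],[0,0,0]],
    [75,[0,0,-5.2],[0,0,0]],
    [75,[0,0,-5.2],[0,0,0]],
    [75,[0,0,-5.2],[0,0,0]],
  ],
)

```text
t: 27.7
ee_pos: [0.4332, 0.2558, 0.2265]
tcp_rot: [-0.041, 0.999, -0.0, -0.001]
wrist_force: [0.5, -0.6, 0.7]
grip_width: 0.0641
grip_force: 0.0
```

Run:
```python
from h import *
st(); im=snap("wrist","w13.png"); m=manip.camera_model("wrist"); H,S,V=hsvs(im)
rects("wrist",im,(V>205)&(S<30),(150,60,400,330),.120,"placed",m,60)
move([.515,-.23,.23],np.radians(90))
```

```text
t 27.70 [0.4332 0.2558 0.2265] F [ 0.5 -0.6  0.7] w 0.0641 g 0.0 q [ 0.4   0.06 -0.29  1.22 -0.    0.32]
tool axes (cols)
 [[-0.997 -0.082 -0.001]
 [-0.082  0.997 -0.   ]
 [ 0.001 -0.    -1.   ]]
placed px [266. 259.  49.  51.] c [533.5 300. ] size [62.8 48.6] ang 4.8
placed px [226. 149.  57.  68.] c [430.  255.4] size [61.4 48.8] ang 4.8
placed px [150.  60.  16.  27.] c [339.7 165.8] size [12.6 23.6] ang 85.9
shift [ -1.685 -19.631  -0.153]
turn [-0.006 -0.017  0.588]
```

Request:
carry_out(
  series=[
    [80,[-0.2,-2.2,-0.15],[0,0,0.3]],
    [80,[-0.5,-4.6,-0.15],[0,0,0.59]],
    [80,[-0.8,-7,-0.15],[0,0,0.59]],
    [80,[-1.1,-9.4,-0.15],[0,0,0.59]],
    [80,[-1.4,-11.8,-0.15],[0,0,0.59]],
    [80,[-1.7,-14.2,-0.15],[0,0,0.59]],
    [80,[-2,-16.6,-0.15],[0,0,0.59]],
    [80,[-2.2,-19,-0.15],[0,0,0.59]],
    [80,[-2.28,-19.63,-0.15],[0,0,0.59]],
    [80,[-2.28,-19.63,-0.15],[0,0,0.59]],
  ],
)

```text
t: 29.0
ee_pos: [0.5299, -0.2285, 0.2294]
tcp_rot: [0.001, 1.0, 0.001, -0.001]
wrist_force: [-0.1, 0.7, 0.5]
grip_width: 0.0682
grip_force: 0.0
```

Request:
carry_out(
  series=[
    [80,[0,0,0],[0,0,0]],
    [80,[0,0,0],[0,0,0]],
  ],
)

```text
t: 29.25
ee_pos: [0.5305, -0.2266, 0.231]
tcp_rot: [-0.001, 1.0, 0.0, -0.0]
wrist_force: [-0.7, -0.0, -0.3]
grip_width: 0.0686
grip_force: 0.0
```

Run:
```python
from h import *
st(); im=snap("wrist","w14.png",None,1.4); m=manip.camera_model("wrist"); H,S,V=hsvs(im)
rects("wrist",im,(V>200)&(S<30),(150,80,400,260),.065,"tub",m,500)
move([.4957,-.2492,.039],np.radians(95.7))
```

```text
t 29.25 [ 0.5305 -0.2266  0.231 ] F [-0.7 -0.  -0.3] w 0.0686 g 0.0 q [-0.52  0.19 -0.13  1.25  0.   -0.52]
tool axes (cols)
 [[-1.    -0.002 -0.   ]
 [-0.002  1.     0.001]
 [ 0.     0.001 -1.   ]]
tub px [207. 107.  52.  63.] c [ 495.7 -249.5] size [63.4 49. ] ang 5.6
shift [ 1.397 -0.895  7.686]
turn [ 0.002 -0.001 -0.7  ]
```

Request:
carry_out(
  series=[
    [72,[1.4,-0.88,1.5],[0,0,-0.7]],
    [72,[1.4,-0.88,3.5],[0,0,-0.7]],
    [72,[1.4,-0.88,5.5],[0,0,-0.7]],
    [72,[1.4,-0.88,7],[0,0,-0.7]],
    [72,[1.4,-0.88,7.65],[0,0,-0.7]],
    [72,[1.4,-0.88,7.65],[0,0,-0.7]],
    [0,[1.4,-0.88,7.65],[0,0,-0.7]],
    [0,[1.4,-0.88,7.65],[0,0,-0.7]],
    [0,[1.4,-0.88,7.65],[0,0,-0.7]],
    [0,[1.4,-0.88,7.65],[0,0,-0.7]],
  ],
)

```text
t: 30.55
ee_pos: [0.4975, -0.2514, 0.0419]
tcp_rot: [-0.049, 0.999, -0.001, 0.002]
wrist_force: [-0.6, 0.3, 6.1]
grip_width: 0.0449
grip_force: 63.8
```

Request:
carry_out(
  series=[
    [0,[0,0,-0.5],[0,0,0]],
    [0,[0,0,-2],[0,0,0]],
    [0,[0,0,-4],[0,0,0]],
    [0,[0,0,-5.7],[0,0,0]],
    [0,[0,0,-5.7],[0,0,0]],
    [0,[0,0,-5.7],[0,0,0]],
  ],
)

```text
t: 31.3
ee_pos: [0.495, -0.2499, 0.1819]
tcp_rot: [-0.049, 0.999, 0.0, -0.0]
wrist_force: [-0.2, -0.8, -1.7]
grip_width: 0.0447
grip_force: 62.9
```

Run:
```python
from h import *
st(); move([.427,.3275,.179],np.radians(94.75)); snap("wrist","w15.png")
```

```text
t 31.30 [ 0.495  -0.2499  0.1819] F [-0.2 -0.8 -1.7] w 0.0447 g 62.9 q [-0.58  0.18 -0.25  1.14 -0.   -0.68]
tool axes (cols)
 [[-0.995 -0.097 -0.001]
 [-0.097  0.995  0.001]
 [ 0.001  0.001 -1.   ]]
shift [ 0.461 23.253  0.131]
turn [ 0.005 -0.007  0.104]
```

Request:
carry_out(
  series=[
    [0,[0,1.5,0],[0,0,0.1]],
    [0,[0.1,3.9,0],[0,0,0.1]],
    [0,[0.1,6.3,0],[0,0,0.1]],
    [0,[0.2,8.7,0],[0,0,0.1]],
    [0,[0.2,11.1,0],[0,0,0.1]],
    [0,[0.3,13.5,0],[0,0,0.1]],
    [0,[0.3,15.9,0],[0,0,0.1]],
    [0,[0.4,18.3,0],[0,0,0.1]],
    [0,[0.46,20.7,0],[0,0,0.1]],
    [0,[0.46,22.5,0],[0,0,0.1]],
  ],
)

```text
t: 32.6
ee_pos: [0.4274, 0.3099, 0.1801]
tcp_rot: [-0.043, 0.999, -0.001, -0.002]
wrist_force: [0.2, 0.2, -1.6]
grip_width: 0.0445
grip_force: 62.8
```

Request:
carry_out(
  series=[
    [0,[0,0.75,0],[0,0,0]],
    [0,[0,0.75,0],[0,0,0]],
    [0,[0,0.75,0],[0,0,0]],
    [0,[0,0.75,0],[0,0,0]],
  ],
)

```text
t: 33.1
ee_pos: [0.428, 0.3257, 0.182]
tcp_rot: [-0.041, 0.999, -0.0, -0.0]
wrist_force: [0.2, 0.6, -2.5]
grip_width: 0.0452
grip_force: 62.8
```

Run:
```python
from h import *
st(); move([.427,.3275,.0975],np.radians(94.75))
m=manip.camera_model("wrist"); im=snap("wrist","w16.png"); H,S,V=hsvs(im)
rects("wrist",im,(V>205)&(S<30),(150,120,350,330),.206,"held",m,100)
```

```text
t 33.10 [0.428  0.3257 0.182 ] F [ 0.2  0.6 -2.5] w 0.0452 g 62.8 q [ 0.53  0.16 -0.28  1.13 -0.    0.45]
tool axes (cols)
 [[-0.997 -0.082 -0.001]
 [-0.082  0.997 -0.001]
 [ 0.001 -0.001 -1.   ]]
shift [0.033 0.079 3.382]
turn [-0.005 -0.005 -0.009]
held px [201. 291. 101.  30.] c [453.3 326.1] size [18.6 50.8] ang 8.4
held px [198. 199. 112.  47.] c [406.7 323.6] size [22.1 47.7] ang 4.8
held px [150. 152.  52.  16.] c [382.2 288.8] size [ 5.1 23.5] ang 11.5
```

Request:
carry_out(
  series=[
    [0,[0.03,0.02,1.2],[0,0,0]],
    [0,[0.03,0.02,2.4],[0,0,0]],
    [0,[0.03,0.02,3],[0,0,0]],
    [0,[0.03,0.02,3.3],[0,0,0]],
    [0,[0.03,0.02,3.4],[0,0,0]],
    [0,[0.03,0.02,3.4],[0,0,0]],
    [0,[0.03,0.02,3.4],[0,0,0]],
  ],
)

```text
t: 34.02
ee_pos: [0.4279, 0.3279, 0.0982]
tcp_rot: [-0.042, 0.999, 0.0, 0.001]
wrist_force: [-0.4, 0.2, -2.0]
grip_width: 0.045
grip_force: 62.8
```

Request:
carry_out(
  series=[
    [58,[0,0,0],[0,0,0]],
    [64,[0,0,0],[0,0,0]],
    [64,[0,0,0],[0,0,0]],
    [64,[0,0,-0.8],[0,0,0]],
    [64,[0,0,-2.5],[0,0,0]],
    [75,[0,0,-4],[0,0,0]],
    [75,[0,0,-5.2],[0,0,0]],
    [75,[-2,-1,-5.2],[0,0,0]],
    [75,[-2,-1,-5.2],[0,0,0]],
    [75,[-2,-1,-5.2],[0,0,0]],
  ],
)

```text
t: 35.28
ee_pos: [0.4786, 0.3065, 0.2268]
tcp_rot: [-0.041, 0.999, -0.0, -0.001]
wrist_force: [-0.8, 0.2, -1.0]
grip_width: 0.0642
grip_force: 0.0
```

Run:
```python
from h import *
st(); im=snap("wrist","w17.png",None,1.4); m=manip.camera_model("wrist"); H,S,V=hsvs(im)
rects("wrist",im,(V>205)&(S<30),(120,30,400,330),.120,"placed",m,60)
move([.42,-.30,.23],np.radians(90))
```

```text
t 35.27 [0.4786 0.3065 0.2268] F [-0.8  0.2 -1. ] w 0.0642 g 0.0 q [ 0.46  0.18 -0.16  1.23  0.    0.37]
tool axes (cols)
 [[-0.997 -0.083 -0.002]
 [-0.083  0.997 -0.   ]
 [ 0.002 -0.    -1.   ]]
placed px [216. 213.  53.  58.] c [534.1 300.5] size [61.4 48.6] ang 5.3
placed px [256.  92.  57.  74.] c [425.8 327.6] size [62.4 48.2] ang 4.8
placed px [171.  91.  59.  73.] c [430.4 256.7] size [62.3 50.2] ang 4.6
shift [  4.343 -23.986  -0.116]
turn [-0.003 -0.013  0.599]
```

View pics/w17.png

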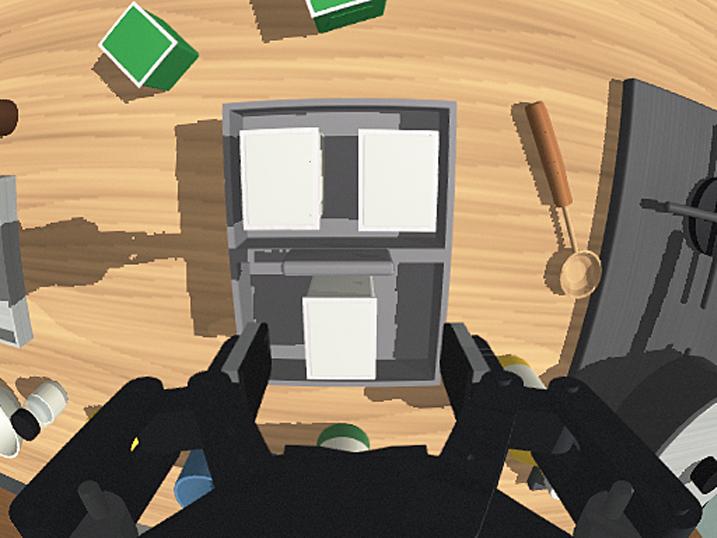

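All three tubs stand level in the caddy, with lids at (281,179), (399,180) and (340,338), and the caddy still sits square. Next is the wheel.

Request:
carry_out(
  series=[
    [80,[0.4,-2.4,0],[0,0,0.3]],
    [80,[0.9,-4.8,0],[0,0,0.6]],
    [80,[1.3,-7.2,0],[0,0,0.6]],
    [80,[1.7,-9.6,0],[0,0,0.6]],
    [80,[2.2,-12,0],[0,0,0.6]],
    [80,[2.6,-14.4,0],[0,0,0.6]],
    [80,[3.1,-16.8,0],[0,0,0.6]],
    [80,[3.5,-19.2,0],[0,0,0.6]],
    [80,[4,-21.6,0],[0,0,0.6]],
    [80,[4.34,-23.99,0],[0,0,0.6]],
  ],
)

```text
t: 36.58
ee_pos: [0.4201, -0.3006, 0.2271]
tcp_rot: [-0.0, 1.0, 0.0, -0.0]
wrist_force: [1.4, -0.5, -0.1]
grip_width: 0.0687
grip_force: 0.0
```

Request:
carry_out(
  series=[
    [80,[0,0,0],[0,0,0]],
    [80,[0,0,0],[0,0,0]],
    [80,[0,0,0],[0,0,0]],
    [80,[0,0,0],[0,0,0]],
  ],
)

```text
t: 37.08
ee_pos: [0.4212, -0.2984, 0.2273]
tcp_rot: [-0.001, 1.0, 0.0, -0.0]
wrist_force: [0.7, -0.7, 1.9]
grip_width: 0.068
grip_force: 0.0
```

Run:
```python
from h import *
st(); m=manip.camera_model("wrist"); im=snap("wrist","w18.png")
cv2.imwrite("pics/w18c.png",cv2.resize(im[60:260,156:356],None,fx=3,fy=3,interpolation=cv2.INTER_CUBIC))
H,S,V=hsvs(im)
rects("wrist",im,(V<45),(156,60,356,225),.075,"knob",m,30)
rects("wrist",im,(V<45),(156,60,356,225),.045,"mark?",m,8)
```

```text
t 37.08 [ 0.4212 -0.2984  0.2273] F [ 0.7 -0.7  1.9] w 0.0680 g 0.0 q [-0.74  0.09 -0.27  1.22  0.   -0.74]
tool axes (cols)
 [[-1.    -0.002 -0.   ]
 [-0.002  1.     0.   ]
 [ 0.     0.    -1.   ]]
knob px [156. 198.  12.  27.] c [ 463.5 -400.4] size [13.1 33.7] ang 82.2
knob px [248. 166.   6.  10.] c [ 418.  -302.1] size [10.2  5.9] ang 0.1
knob px [232. 105.  41.  40.] c [ 371.2 -300.6] size [39.7 40.4] ang 0.1
mark? px [156. 198.  12.  27.] c [ 475.1 -410.7] size [14.4 37.1] ang 82.2
mark? px [248. 166.   6.  10.] c [ 425.  -302.4] size [11.2  6.5] ang 0.1
mark? px [232. 105.  41.  40.] c [ 373.5 -300.8] size [43.8 44.5] ang 0.1
```

View pics/w18c.png

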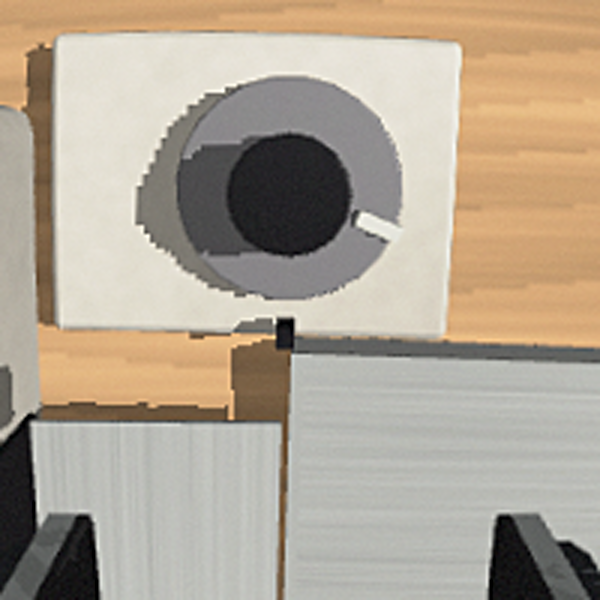

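The crop shows the knob at (290,194), the disc centre at (290,187), the white pointer's outer end at (397,232) and the black mark at (286,333).

```bash
cat >> h.py <<'E'
def wheel(im,m,box,ax=None):
    """axis from knob top, pointer bearing from white blob on disc, mark from small black blob"""
    H,S,V=hsvs(im); out={}
    r=rects("wrist",im,V<45,box,.075,"",m,200,False); r=max(r,key=lambda q:len(q[0])); ax=np.array(r[2][0]); print("knob axis",np.round(ax,1),np.round(r[2][1],1)); return ax
E
python3 - <<'E'
from h import *
m=manip.camera_model("wrist"); raw=lambda p:((p[0]-1)/3+156,(p[1]-1)/3+60)
ax=onz("wrist",*raw((290,187.5)),.043,m)*1000; kn=onz("wrist",*raw((290.5,194.5)),.075,m)*1000
po=onz("wrist",*raw((397,232)),.043,m)*1000; pi=onz("wrist",*raw((358,215)),.043,m)*1000
for mk in((286,322),(286,347)):
  k=onz("wrist",*raw(mk),.045,m)*1000; print("mark",k,np.linalg.norm(k-kn),np.degrees(np.arctan2(*(k-kn)[::-1])),np.degrees(np.arctan2(*(k-ax)[::-1])))
k=onz("wrist",*raw((286,347)),.025,m)*1000; print("far bottom",k)
for a in(ax,kn):
    print("axis",np.round(a,1),[ (round(np.linalg.norm(q-a),1),round(np.degrees(np.arctan2(*(q-a)[::-1])),1)) for q in(po,pi)])
b=po-pi; print("ptr bearing from line",np.degrees(np.arctan2(b[1],b[0])))
im=cv2.imread("pics/raw_w18.png"); H,S,V=hsvs(im)
# plinth rect for the sealer's yaw
rects("wrist",im,(V>205)&(S<40),(160,65,320,175),.025,"plinth",m,300)
move([(ax[0]+kn[0])/2000,(ax[1]+kn[1])/2000,.052],np.pi/2)
E
```

```text
mark [ 421.02144209 -302.12022028] 49.877922623174115 -2.0077825976866497 -1.6266654263806708
mark [ 430.64406819 -302.12127928] 59.495627472544044 -1.6841344240782974 -1.3652625543944492
far bottom [ 435.67984078 -302.30907808]
axis [ 371.  -300.7] [(np.float64(42.7), np.float64(67.8)), (np.float64(26.9), np.float64(68.2))]
axis [ 371.2 -300.4] [(np.float64(42.3), np.float64(67.8)), (np.float64(26.5), np.float64(68.2))]
ptr bearing from line 67.13832821280315
plinth px [175.  71. 135. 100.] c [ 370.6 -314.9] size [156.8 117. ] ang 88.4
shift [ 2.006 -0.07   7.016]
turn [0.    0.    0.012]
```

Request:
carry_out(
  newtons=40,
  series=[
    [80,[1,-0.05,1.5],[0,0,0]],
    [80,[2,-0.07,3],[0,0,0]],
    [80,[2,-0.07,5],[0,0,0]],
    [80,[2,-0.07,6.5],[0,0,0]],
    [80,[2,-0.07,7],[0,0,0]],
    [80,[2,-0.07,7],[0,0,0]],
    [0,[2,-0.07,7],[0,0,0]],
    [0,[2,-0.07,7],[0,0,0]],
    [0,[2,-0.07,7],[0,0,0]],
    [0,[2,-0.07,7],[0,0,0]],
  ],
)

```text
t: 38.38
ee_pos: [0.3724, -0.3003, 0.0543]
tcp_rot: [-0.0, 1.0, 0.002, 0.002]
wrist_force: [1.4, 6.2, 6.8]
grip_width: 0.0404
grip_force: 39.8
```

Request:
carry_out(
  series=[
    [0,[0,0,0],[0,0,1]],
    [0,[0,0,0],[0,0,2]],
    [0,[0,0,0],[0,0,3]],
    [0,[0,0,0],[0,0,4]],
    [0,[0,0,0],[0,0,5]],
    [0,[0,0,0],[0,0,6]],
    [0,[0,0,0],[0,0,7]],
    [0,[0,0,0],[0,0,8]],
    [0,[0,0,0],[0,0,8.69]],
    [0,[0,0,0],[0,0,8.69]],
  ],
)

```text
t: 39.62
ee_pos: [0.372, -0.3009, 0.0543]
tcp_rot: [0.57, 0.822, 0.001, 0.001]
wrist_force: [-0.2, 5.0, 7.1]
grip_width: 0.0407
grip_force: 39.9
```

Request:
carry_out(
  series=[
    [0,[0,0,0],[0,0,0]],
    [0,[0,0,0],[0,0,0]],
  ],
)

```text
t: 39.88
ee_pos: [0.372, -0.3009, 0.0543]
tcp_rot: [0.57, 0.822, 0.001, 0.001]
wrist_force: [-1.2, 5.7, 6.9]
grip_width: 0.0408
grip_force: 39.9
```

Run:
```python
from h import *
st()
```

```text
t 39.88 [ 0.372  -0.3009  0.0543] F [-1.2  5.7  6.9] w 0.0408 g 39.9 q [-0.82  0.19 -0.55  0.83  0.    0.4 ]
tool axes (cols)
 [[-0.35   0.937  0.002]
 [ 0.937  0.35   0.002]
 [ 0.001  0.003 -1.   ]]
```

Request:
carry_out(
  series=[
    [60,[0,0,0],[0,0,0]],
    [80,[0,0,0],[0,0,0]],
    [80,[0,0,0],[0,0,0]],
    [80,[0,0,-1],[0,0,0]],
    [80,[0,0,-3],[0,0,0]],
    [80,[0,0,-5],[0,0,0]],
    [80,[-1,0,-7],[0,0,0]],
    [80,[-2,0,-7],[0,0,0]],
    [80,[-2,0,-7],[0,0,0]],
    [80,[-2,0,-7],[0,0,0]],
  ],
)

```text
t: 41.12
ee_pos: [0.3877, -0.3476, 0.2263]
tcp_rot: [0.57, 0.821, 0.0, -0.001]
wrist_force: [-0.4, 0.2, -0.2]
grip_width: 0.0687
grip_force: 0.0
```

Run:
```python
from h import *
st(); m=manip.camera_model("wrist"); im=snap("wrist","w19.png")
cv2.imwrite("pics/w19c.png",cv2.resize(im[60:260,156:356],None,fx=3,fy=3,interpolation=cv2.INTER_CUBIC))
```

```text
t 41.12 [ 0.3877 -0.3476  0.2263] F [-0.4  0.2 -0.2] w 0.0687 g 0.0 q [-0.86  0.1  -0.26  1.22  0.    0.36]
tool axes (cols)
 [[-0.35   0.937 -0.002]
 [ 0.937  0.35   0.002]
 [ 0.003 -0.001 -1.   ]]
```

View pics/w19c.png

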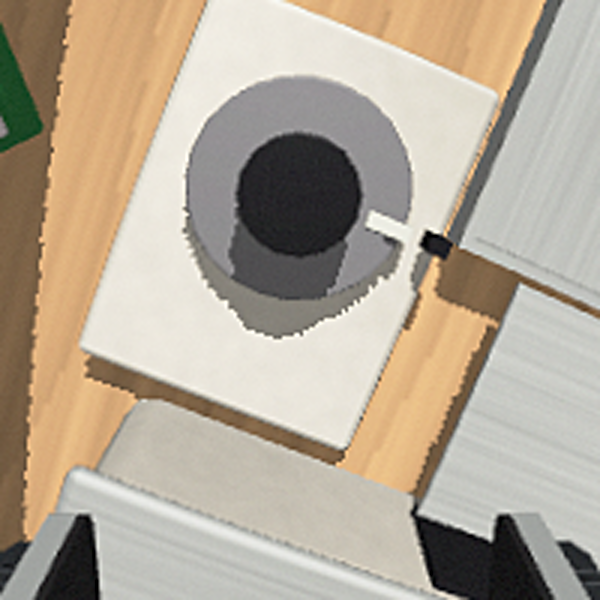

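The pointer, from (368,219) to (407,236), now lines up with the mark at (436,243). I'll check the residual angle and the final state.

Run:
```python
from h import *
m=manip.camera_model("wrist"); raw=lambda p:((p[0]-1)/3+156,(p[1]-1)/3+60)
P=lambda p,z:onz("wrist",*raw(p),z,m)*1000
ax=(P((299.5,187),.043)+P((299.5,194.5),.075))/2; be=lambda q:(round(np.linalg.norm(q-ax),1),round(np.degrees(np.arctan2(*(q-ax)[::-1])),2))
print(ax,"ptr",be(P((407,235.5),.043)),be(P((369,219),.043)),"mark top",be(P((435,241),.045)),be(P((424,240),.045)),be(P((450,246),.045)))
im=snap("top","top20.png"); H,S,V=hsvs(im)
rects("top",im,(S<60)&(V>40),(140,150,225,245),.095,"caddy",None,300)
rects("top",im,(V>215)&(S<40),(140,150,225,245),.12,"tub",None,60)
```

```text
[ 371.50163556 -299.94529683] ptr (np.float64(43.3), np.float64(-3.17)) (np.float64(28.0), np.float64(-3.65)) mark top (np.float64(53.4), np.float64(-0.39)) (np.float64(49.5), np.float64(-1.76)) (np.float64(59.3), np.float64(-0.03))
caddy px [149. 165.  54.  70.] c [483.2 292.8] size [213.4 160.6] ang 4.9
tub px [156. 207.  16.  21.] c [426.9 326.9] size [63.2 49. ] ang 5.2
tub px [179. 206.  16.  21.] c [431.9 255.2] size [64.6 48.7] ang 5.8
tub px [165. 173.  16.  20.] c [534.6 299.8] size [62.3 49.2] ang 1.1
```

Run:
```python
from h import *
m=manip.camera_model("wrist"); im=cv2.imread("pics/raw_w19.png"); H,S,V=hsvs(im)
kn=rects("wrist",im,V<45,(225,95,285,150),.075,"knob",m,300)[0]; 
mk=((V<50)&(np.indices(V.shape)[1]>294)&(np.indices(V.shape)[1]<308)&(np.indices(V.shape)[0]>132)&(np.indices(V.shape)[0]<148))
ys,xs=np.nonzero(mk); print("mark px",xs.mean(),ys.mean(),len(xs),xs.min(),xs.max(),ys.min(),ys.max())
ys,xs=np.nonzero(V[125:145,275:296]>200); 
for ax in((371.5,-299.9),(371.3,-300.6),(372,-300.9)):
  for b in(-4,-2,0):
    u=np.radians(b); f=lambda r,z:np.round(proj("wrist",[(ax[0]+r*np.cos(u))/1e3,(ax[1]+r*np.sin(u))/1e3,z],m),1)
    print(ax,b,"mark mid",f(56,.035),"mark top",f(56,.045),"ptr end",f(43,.043),"ptr in",f(28,.043), "axis knob",f(0,.075))
print((V[128:146,274:308]//10))
```

```text
knob px [235. 105.  41.  41.] c [ 371.3 -300.7] size [40.1 40.1] ang 10.2
mark px 300.9298245614035 141.08771929824562 57 296 306 137 145
(371.5, -299.9) -4 mark mid [300.1 142.5] mark top [301.5 143.7] ptr end [290.8 138.5] ptr in [278.6 132.8] axis knob [255.5 124.3]
(371.5, -299.9) -2 mark mid [300.8 140.9] mark top [302.2 142.1] ptr end [291.3 137.3] ptr in [278.9 132. ] axis knob [255.5 124.3]
(371.5, -299.9) 0 mark mid [301.5 139.4] mark top [302.9 140.5] ptr end [291.9 136. ] ptr in [279.3 131.1] axis knob [255.5 124.3]
(371.3, -300.6) -4 mark mid [299.7 143. ] mark top [301.1 144.2] ptr end [290.4 139. ] ptr in [278.2 133.3] axis knob [255.1 124.8]
(371.3, -300.6) -2 mark mid [300.4 141.4] mark top [301.8 142.6] ptr end [290.9 137.8] ptr in [278.5 132.5] axis knob [255.1 124.8]
(371.3, -300.6) 0 mark mid [301.1 139.9] mark top [302.5 141. ] ptr end [291.5 136.5] ptr in [278.9 131.7] axis knob [255.1 124.8]
(372, -300.9) -4 mark mid [300.2 143.4] mark top [301.5 144.7] ptr end [290.9 139.5] ptr in [278.7 133.8] axis knob [255.7 125.4]
(372, -300.9) -2 mark mid [300.9 141.9] ma
[... 1441 characters left out ...]
 24 23 23 23 23 24 15  0
   1  1  3  3  2  1  6 11 10  9]
 [14 14 14 14 14 14 14 14 14 13  9  6  6  6  9 16 23 23 23 23 23 21 10  0
   1  3  4  3  3  3  2  4  9 10]
 [14 14 14 14 14 14 14 13 14 14 13 10  9  7 10 11 18 23 23 23 24 17  2  0
   1  3  3  3  3  3  3  3  2 13]
 [14 14 14 14 14 14 14 14 14 14 14 15 13  9 12 11 18 23 23 23 23 21 11  2
   1  3  4  3  3  3  3  3  8 14]
 [14 14 14 14 14 14 14 14 14 14 14 14 12 11 12 14 21 23 23 23 24 24 19  9
   3  3  3  3  3  3  3  3 14 13]
 [14 14 14 14 14 14 14 14 14 14 14 13 11 12 12 18 24 23 23 23 23 17 12 12
   9  6  4  3  3  3  3  5 13 13]
 [14 14 14 14 14 14 14 14 14 14 13 12 12 12 11 17 24 23 23 23 19 11 12 13
  13 11 14 15  7  3  3 11 13 13]]
```

The pointer bears about -1.65° and the mark about -1.5°, so they agree. The caddy is centred on the stand to about 1 mm, the tubs are in and the gripper is clear. Handing in.

```bash
python3 -c "
from bench import manip
print(manip.close_job())"
```

```text
the job is handed in; nothing more can be done
None
```

The job is handed in; no verdict came back. By my own measurements both legs are out at their stops, the caddy is centred on the stand to about 1 mm, all three white tubs stand on its floor, and the wheel pointer is at the black mark.

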